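Tilt a culture jar to the mark and bring it back level

TASK

Gently stand the culture jar with the green lid in the cup of the tilting stand and let go of it. Then turn the stand's black knob until the pointer is on the red mark, let go and leave it there for two seconds so that the underside of the gel can be looked at, and turn the knob back until the pointer is on the blue level mark again. Do not disturb the other glassware, and leave the red mark where it is.

Things in the scene. Friction and masses are not known exactly. Their poses are not given: they have to be found in the camera images.
- jar_mid (a point): Middle of the green-lidded glass culture jar, 58 mm in diameter, 100 mm tall over all, 0.2 to 0.33 kg: on its axis, 50 mm above its underside; z is its axis, up. The lid, 60 mm in diameter, is the top 20 mm: grip it from above about 40 mm over this point, firmly (50 N or more), or it swings in the fingers when moved fast. It starts in the white tray in one of three places.
- tray: White tray 280 x 100 mm with a floor 4 mm thick and a rim 16 mm high, fixed. Origin under its centre, x along its length. Three jars of the same size stand in it in a row along its x, 85 mm apart: the green-lidded one and two with foil caps; beside them along the tray's y there is room for fingers.
- stand: Worm-geared tilting stand, grey, fixed; base plate 250 x 150 mm. Origin on the table under the cup's tilting axis; x along the tilting axis, away from the knob and towards the scale; z up. The tilting axis is 85 mm above the table. Two uprights carry the cup at x = -58 mm and +58 mm, 105 mm tall; the white scale sector stands at x = +70 mm and reaches 195 mm above the table with the red mark, so beside the cup there is room for fingers along the stand's y, not along its x.
- cup_mid (a point): Point on the axis of the aluminium cup where the middle of the jar lies when the jar stands in it, 50 mm above the cup's inner floor; it tilts with the cup and its z is the cup's axis. The cup is 67 mm wide inside, flared to 79 mm at the mouth; its rim is 6 mm below this point, so the upper half of a seated jar sticks out. When level, the cup's inner floor is 45 mm above the table and a seated jar's lid is 125 to 145 mm above it.
- cradle (a joint): Tilt of the cup and of the black pointer fixed to it, rad: 0 = level (pointer straight up, on the blue mark), positive = tipped towards the stand's -y, the way of the red mark. It is moved by the knob: 1 rad of tilt for 5 rad of knob (once the slack is taken up), and stays where it is left. Starts up to 0.05 off level. Limits -0.26 and 0.70.
- mark (a joint): Angle of the red mark on the scale, rad, measured like the tilt: the pointer is on the red mark when the tilt equals this. Set between 0.30 and 0.45, about 17 to 26 degrees.
- knob: The round fluted black knob, 44 mm in diameter and 30 mm tall, on an upright shaft; origin 6 mm under it on its axis, z up, a white line on its top along its x. Counter-clockwise seen from above tips the cup towards the red mark, clockwise back. The gear is used and has slack: on each change of direction the knob turns freely by up to 0.3 rad (17 degrees) before the cup starts to follow, so go by the pointer, not by the knob. Friction about 0.13 N m in all.
- knob_grip (a point): On the black knob's upright axis; the point is 18 mm above the knob's underside and 12 mm below its top, 138 mm above the table, the height to grip. The gear housings below it end 25 mm under this point. It may be gripped from any side; it needs several grasps of up to about 1.5 rad each.
- pointer_tip (a point): Tip of the black pointer, 83 mm from the tilting axis, on the far side of the stand.
- red_mark (a point): The point of the red mark that the pointer tip meets, 83 mm from the tilting axis. The mark is a red clip on the rim of the scale.
- foil_a: Glass culture jar with a foil cap, 63 mm in diameter, 101 mm tall, in the tray. Leave it alone. Origin under its centre.
- foil_b: The second foil-capped jar in the tray, the same size. Leave it alone.
- foil_c: A foil-capped jar of the same size standing on the bench between the tray and the stand, on the robot's side. Leave it alone.
- beaker: Empty glass beaker, 68 mm wide, 90 mm tall, at the back left of the bench. Leave it alone. Origin under its centre.
- flask: Conical flask, 106 mm wide, 178 mm tall, on the bench beyond the tray and the stand. Leave it alone.
- cylinder: Measuring cylinder, 60 mm foot, 201 mm tall, at the left of the bench. Leave it alone.
- wash_bottle: White wash bottle with a yellow cap, 64 mm wide, 195 mm tall, at the right of the bench. Leave it alone.
Mind the look-alikes: they are no part of the job. What is shaped like the part that bears jar_mid but orange or purple is not meant.

How it is judged:
By the outcome, as a careful person would: the job done as asked, in the order asked, and still so for the second after the job is handed in, with the robot touching nothing.
It also fails if it takes over 72 s, if anything falls off the work surface, if the arm or the gripper's body presses on something with over 40 N, if the wrist force passes 120 N, or if a joint passes its speed limit or range.

ROBOT

A 6-joint arm with a two-finger parallel gripper is mounted at the origin on the work surface. World frame = base frame: x ahead of the robot, y to its left, z up, the work surface at z = 0. Lengths are in m, angles in rad, forces in N, time in s.
With the tool pointing down it reaches from about 0.25 to 0.775 m from the base axis. Payload 8.9 kg.
Tool frame: the origin (TCP) lies at the very end of the fingers, on their centre line; the grasp point (between the pads) lies 19 mm behind it; y points along the fingers, z is the direction in which the jaws open and shut, and the axes are right-handed (so a half turn about y gives the same grasp; the last joint's range is limited). The gripper opens to 85 mm and grips with 20 to 120 N. Pads are 22 mm wide; open, the fingers measure 114 mm over their backs; the gripper's body (76 mm by 85 mm) begins 54 mm behind the grasp point. The pads swing forward as they close: fully open they stand 13 mm farther back than shut.
Start: joints at [0.975, 0.291, -0.153, 1.127, 0, 1.431], TCP at [0.232, 0.471, 0.2] pointing down, gripper open.
Joint ranges: [-2.52, 2.52], [-0.91, 1.74], [-1.3, 1.37], [-1.96, 2.02], [-1.52, 1.47], [-3.14, 3.14]. Speed limits (rad/s): [2.22, 2.22, 2.79, 3.14, 3.14, 3.14].

INTERFACE

Orientations are given as a 3x3 rotation matrix whose columns are the frame's x, y, z axes.
In Python, from station import bot gives the robot as it stands.
- The arm moves only by the tool apply_moves, never from a script. Its argument "commands" is a list of rows, each an object of numbers: "x", "y", "z": the shift along the tool's x, y, z in mm; "wx", "wy", "wz": the turn, a rotation vector about the tool's x, y, z in rad. In form: [{"x": .., "y": .., "z": .., "wx": .., "wy": .., "wz": ..}, ...]. A call has 1 to 8 rows; each row shifts and turns the pose as measured when the row begins, along the tool's axes as they then stand; what a row does not reach is not made up. A row lasts 1/10 s, in which the tool goes at most 50 mm and 8.59 degrees, less where a joint would pass 70% of its speed; a pose out of reach is approached as far as the arm can. A call with a gripper value outside its range is refused whole. "fingers" is the closure in counts, from 0 (fully open) to 255 (shut), set as the call begins (left out, the last holds). The fingers move at their own pace and stop on an object; the grip force is fixed at half the most. Time passes only in rows, so rows that do not move let the fingers close. It gives the time, the measured TCP pose, the force and the opening at its end, in the units of the state.
- bot.observe(): the state, without advancing time (a new reading comes with each control period).
- bot.grab_frame(name): name is "side" or "top" or "wrist"; returns the picture (420x560x3 uint8, red, green, blue); there is no depth.
- bot.calibration(name): a dict with "fx", "fy", "cx", "cy" (pixels), "rvec" (rotation vector, rad) and "tvec" (3), from world to camera coordinates, as OpenCV has them; the wrist camera has in their place "tool_from_camera" (4x4, takes a point from camera to tool coordinates, whose origin is the TCP and whose axes are the tool frame's). Camera axes: x right, y down, z forward; pixel columns grow to the right and rows downward; lengths in m; the calibration is good to about 2 mm. A picture is of the moment at which its call begins: read the wrist's pose just before it. calibration takes no time and is no camera call.
- bot.finish_job(): hands the job in, once; it reports no verdict.
The state is a dict: "time": time; "qpos": joint angles; "dq": joint speeds; "joint_efforts": joint torques, N m; "tcp_pos": TCP position; "orientation": TCP orientation; "contact_force": force on the tool from outside, world axes, zero at the start; "ft_torque": the same for the moment, N m; "grip_width": finger opening in m.
Only numpy, scipy, OpenCV 4.12 (cv2) and the standard library are available. Lean on these libraries where they do the work, as an engineer would, in place of code of your own. Each camera call takes 0.05 s, during which the arm holds its last target.

## Working session

There is one attempt and no reset: what is moved stays moved. The work goes in short steps, Python scripts to look and compute and a tool call to move; the robot and the scene stay as the last step left them, time stands still between calls to the robot, and variables do not carry over. Pictures are saved under pics/ and viewed, and the job is handed in when it is done.

Besides the shell and the picture viewer there is one more tool, called in YAML: its name, and indented under it one key for each argument. apply_moves: Moves the arm, as the interface text tells. Its arguments: {"type":"object","properties":{"commands":{"type":"array"},"fingers":{"type":"number"}},"required":["commands"]}

```bash
ls; mkdir -p pics
python3 - <<'E'
from station import bot
import cv2
s=bot.observe();print(s)
for n in ["side","top","wrist"]:
    im=bot.grab_frame(n);cv2.imwrite(f"pics/{n}0.png",im[:,:,::-1]);print(n,bot.calibration(n))
E
```

```text
pics
{'time': 0.0, 'qpos': array([ 9.74686294e-01,  2.91253091e-01, -1.54143421e-01,  1.12670592e+00,
       -5.34441834e-05,  1.43151934e+00]), 'dq': array([-0.00228044,  0.00124353, -0.0004831 , -0.00144451,  0.00108949,
       -0.00163325]), 'joint_efforts': array([ 1.15057654e-03, -5.37145650e+01,  3.31371582e+01,  1.60801644e-02,
       -6.73146360e-05, -5.05631419e-06]), 'tcp_pos': array([0.2313055 , 0.47075034, 0.19934008]), 'orientation': array([[ 8.97453937e-01, -6.89058225e-04,  4.41107647e-01],
       [-4.41108167e-01, -1.11084235e-03,  8.97453258e-01],
       [-1.28396493e-04, -9.99999146e-01, -1.30087905e-03]]), 'contact_force': array([-0.29889656, -0.49824669,  0.43392454]), 'ft_torque': array([-0.00535148, -0.04042173,  0.05781967]), 'grip_width': 0.08555766103345666}
side {'fx': 422.50842480802913, 'fy': 422.50842480802913, 'cx': 279.13587314806273, 'cy': 214.80509859830207, 'rvec': array([ 2.04914045, -0.6267268 ,  0.32873803]), 'tvec': array([-0.42881296,  0.26107018,  1.12251453])}
top {'fx': 432.4675035921753, 'fy': 432.4675035921753, 'cx': 281.4303046045329, 'cy': 214.45482167904794, 'rvec': array([ 2.13384753, -2.16294713,  0.16129366]), 'tvec': array([0.00507426, 0.54226527, 1.2302503 ])}
wrist {'fx': 289.64311120165047, 'fy': 289.64311120165047, 'cx': 283.9065140420413, 'cy': 211.6067195736838, 'tool_from_camera': array([[-1.18547444e-03,  9.62679929e-01,  2.70639887e-01,
        -6.88817038e-02],
       [-1.21887150e-03, -2.70641267e-01,  9.62679500e-01,
        -1.74358583e-01],
       [ 9.99998555e-01,  8.11356699e-04,  1.49422143e-03,
         6.17995351e-06],
       [ 0.00000000e+00,  0.00000000e+00,  0.00000000e+00,
         1.00000000e+00]])}
```

View pics/side0.png

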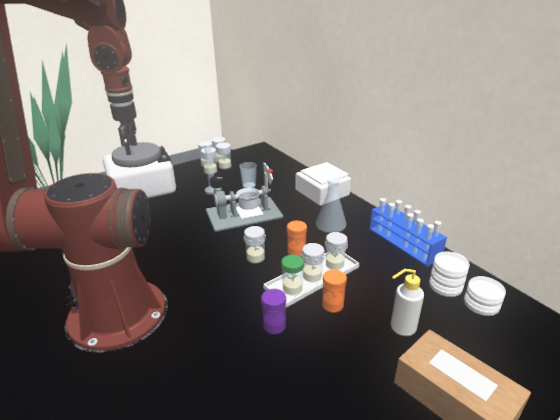

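View pics/top0.png

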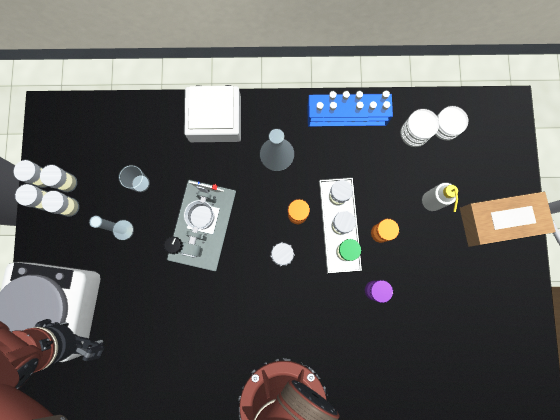

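View pics/wrist0.png

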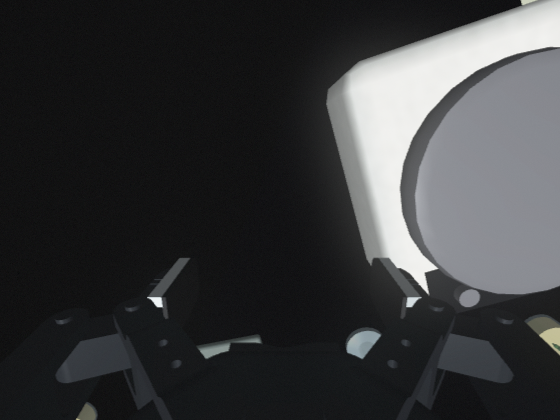

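```bash
cat > h.py <<'E'
import numpy as np,cv2
from station import bot
def cam(n):
    c=bot.calibration(n);K=np.array([[c['fx'],0,c['cx']],[0,c['fy'],c['cy']],[0,0,1.]])
    if n=='wrist':
        s=bot.observe();T=np.eye(4);T[:3,:3]=s['orientation'];T[:3,3]=s['tcp_pos']
        W=T@c['tool_from_camera'];I=np.linalg.inv(W);return K,I[:3,:3],I[:3,3]
    return K,cv2.Rodrigues(c['rvec'])[0],np.array(c['tvec'])
def proj(C,p):
    K,R,t=C;q=K@(R@np.asarray(p,float)+t);return q[:2]/q[2]
def atz(C,uv,z):
    K,R,t=C;d=R.T@np.linalg.solve(K,[uv[0],uv[1],1.]);o=-R.T@t;return o+d*(z-o[2])/d[2]
def tri(Cs,uvs):
    A=[];b=[]
    for (K,R,t),uv in zip(Cs,uvs):
        d=R.T@np.linalg.solve(K,[uv[0],uv[1],1.]);d/=np.linalg.norm(d);o=-R.T@t
        P=np.eye(3)-np.outer(d,d);A.append(P);b.append(P@o)
    x=np.linalg.lstsq(np.vstack(A),np.hstack(b),rcond=None)[0];return x
def crop(im,u0,v0,u1,v1,k,fn):
    c=cv2.resize(im[v0:v1,u0:u1,::-1],None,fx=k,fy=k,interpolation=cv2.INTER_CUBIC);cv2.imwrite(fn,c)
E
python3 - <<'E'
from h import *
import cv2
t=cv2.imread('pics/top0.png')[:,:,::-1];s=cv2.imread('pics/side0.png')[:,:,::-1]
crop(t,155,170,255,280,5,'pics/tA.png');crop(t,265,165,405,305,4,'pics/tB.png')
crop(s,195,150,295,240,6,'pics/sA.png')
E
```

```text
(no output)
```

View pics/tA.png

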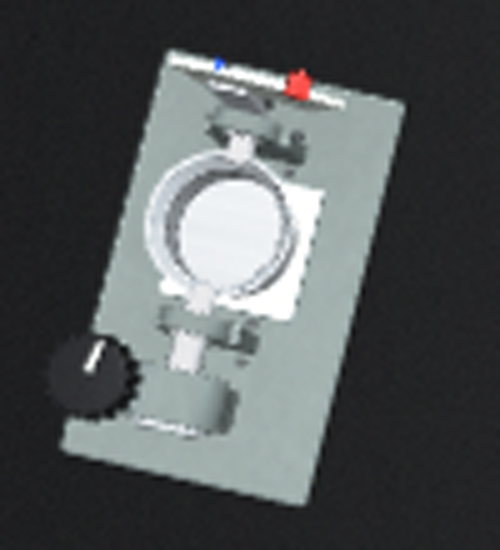

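View pics/tB.png

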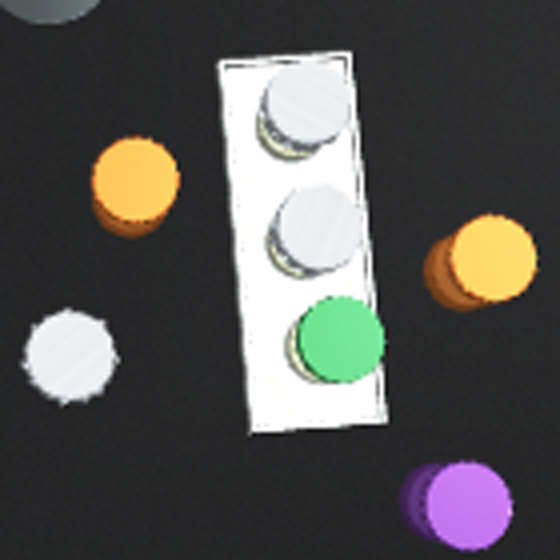

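View pics/sA.png

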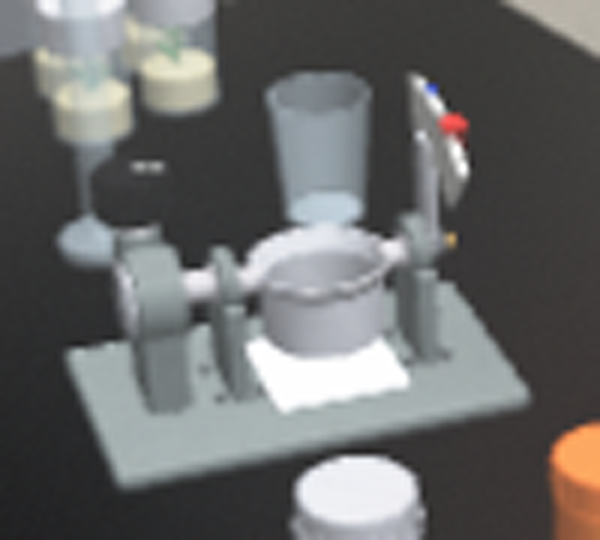

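Run:
```python
from h import *
np.set_printoptions(precision=4,suppress=True)
C=cam('top');S=cam('side')
f=lambda u,v,k,a,b:(a+u/k-.4,b+v/k-.4)
A=lambda u,v:f(u,v,5,155,170);B=lambda u,v:f(u,v,4,265,165)
print('lid',atz(C,B(341,339),.104)); print('foil',atz(C,B(316,227),.105),atz(C,B(307,103),.105),'foilc',atz(C,B(71,356),.101),'orange',atz(C,B(136,178),.1))
print('tray',[atz(C,B(*p),.016) for p in [(219,62),(351,52),(387,422),(251,433)]])
cs=np.array([atz(C,A(*p),.008) for p in [(170,52),(403,102),(305,505),(63,448)]]);print('base',cs,cs.mean(0),np.linalg.norm(np.diff(cs,axis=0),axis=1))
d=(cs[0]+cs[1]-cs[2]-cs[3])[:2];print('stand x yaw',np.arctan2(d[1],d[0]));
d=(cs[0]+cs[3]-cs[1]-cs[2])[:2];print('stand y yaw',np.arctan2(d[1],d[0]));
print('knob',atz(C,A(95,375),.150)); print('cup rim',atz(C,A(222,225),.089));print('cup floor',atz(C,A(235,237),.045))
print('blue',atz(C,A(219,64),.19),'red',atz(C,A(299,85),.19))
Sf=lambda u,v:(195+u/6-.4,150+v/6-.4)
print('tri red',tri([C,S],[A(299,85),Sf(453,124)]),'tri blue',tri([C,S],[A(219,64),Sf(432,88)]))
print('tri knob',tri([C,S],[A(95,375),Sf(135,170)]))
print('lid side proj',proj(S,atz(C,B(341,339),.104)))
```

```text
lid [ 0.4332 -0.189   0.104 ]
foil [ 0.5111 -0.1743  0.105 ] [ 0.5988 -0.171   0.105 ] foilc [ 0.4243 -0.0029  0.101 ] orange [ 0.5479 -0.0502  0.1   ]
tray [array([ 0.6492, -0.1186,  0.016 ]), array([ 0.6557, -0.2188,  0.016 ]), array([ 0.3774, -0.2349,  0.016 ]), array([ 0.3708, -0.1347,  0.016 ])]
base [[0.6565 0.2784 0.008 ]
 [0.6237 0.1367 0.008 ]
 [0.382  0.1941 0.008 ]
 [0.4175 0.3376 0.008 ]] [0.5199 0.2367 0.008 ] [0.1455 0.2484 0.1478]
stand x yaw -0.23800157986922313
stand y yaw 1.335743276756868
knob [0.4493 0.285  0.15  ]
cup rim [0.5377 0.2303 0.089 ]
cup floor [0.537  0.2308 0.045 ]
blue [0.6077 0.2141 0.19  ] red [0.596  0.1723 0.19  ]
tri red [0.5968 0.1734 0.1842] tri blue [0.6082 0.2146 0.1876]
tri knob [0.4493 0.2842 0.1525]
lid side proj [292.2121 260.8742]
```

```bash
cat >> h.py <<'E'
def plan(p,yaw,n,p0=None,verbose=True):
    """rows to reach TCP p (m), jaw yaw (tool z heading), tool down"""
    s=bot.observe();R=s['orientation'];o=s['tcp_pos']
    zz=np.array([np.cos(yaw),np.sin(yaw),0]);yy=np.array([0,0,-1.]);xx=np.cross(yy,zz)
    G=np.stack([xx,yy,zz],1)
    rv=cv2.Rodrigues(R.T@G)[0].ravel()
    d=(np.asarray(p)-o)/n*1000
    print('yaw now %.3f'%np.arctan2(R[1,2],R[0,2]),'t',s['time'],'pos',o.round(4),'rv',rv.round(3))
    for i in range(n):
        Ri=R@cv2.Rodrigues(rv*i/n)[0];q=Ri.T@d
        print('{"x":%.1f,"y":%.1f,"z":%.1f,"wx":%.3f,"wy":%.3f,"wz":%.3f},'%(*q,*(rv/n)))
E
python3 - <<'E'
from h import *
plan([.433,-.189,.21],1.629,15)
E
```

```text
yaw now 1.114 t 0.15 pos [0.2314 0.4709 0.1995] rv [ 0.001 -0.515 -0.   ]
{"x":31.5,"y":-0.7,"z":-33.6,"wx":0.000,"wy":-0.034,"wz":-0.000},
{"x":30.3,"y":-0.7,"z":-34.6,"wx":0.000,"wy":-0.034,"wz":-0.000},
{"x":29.1,"y":-0.7,"z":-35.6,"wx":0.000,"wy":-0.034,"wz":-0.000},
{"x":27.9,"y":-0.7,"z":-36.6,"wx":0.000,"wy":-0.034,"wz":-0.000},
{"x":26.6,"y":-0.7,"z":-37.5,"wx":0.000,"wy":-0.034,"wz":-0.000},
{"x":25.3,"y":-0.7,"z":-38.4,"wx":0.000,"wy":-0.034,"wz":-0.000},
{"x":23.9,"y":-0.7,"z":-39.3,"wx":0.000,"wy":-0.034,"wz":-0.000},
{"x":22.6,"y":-0.7,"z":-40.1,"wx":0.000,"wy":-0.034,"wz":-0.000},
{"x":21.2,"y":-0.7,"z":-40.8,"wx":0.000,"wy":-0.034,"wz":-0.000},
{"x":19.8,"y":-0.7,"z":-41.5,"wx":0.000,"wy":-0.034,"wz":-0.000},
{"x":18.3,"y":-0.7,"z":-42.2,"wx":0.000,"wy":-0.034,"wz":-0.000},
{"x":16.9,"y":-0.7,"z":-42.8,"wx":0.000,"wy":-0.034,"wz":-0.000},
{"x":15.4,"y":-0.7,"z":-43.3,"wx":0.000,"wy":-0.034,"wz":-0.000},
{"x":13.9,"y":-0.7,"z":-43.8,"wx":0.000,"wy":-0.034,"wz":-0.000},
{"x":12.4,"y":-0.7,"z":-44.3,"wx":0.000,"wy":-0.034,"wz":-0.000},
```

apply_moves:
  commands:
    - {"x": 31,"y": -2,"z": -34,"wy": -0.034}
    - {"x": 30,"y": -2,"z": -35,"wy": -0.034}
    - {"x": 29,"y": -1,"z": -36,"wy": -0.034}
    - {"x": 28,"y": -1,"z": -37,"wy": -0.034}
    - {"x": 27,"y": -1,"z": -38,"wy": -0.034}
    - {"x": 25,"y": -1,"z": -38,"wy": -0.034}
    - {"x": 24,"y": -1,"z": -39,"wy": -0.034}
    - {"x": 23,"y": -1,"z": -40,"wy": -0.034}
  fingers: 0

```text
validation failed for argument at $.co...
```

Run:
```python
from h import *
plan([.433,-.189,.21],1.629,8)
```

```text
yaw now 1.114 t 0.15 pos [0.2314 0.4709 0.1995] rv [ 0.001 -0.515 -0.   ]
{"x":59.0,"y":-1.3,"z":-62.9,"wx":0.000,"wy":-0.064,"wz":-0.000},
{"x":54.8,"y":-1.3,"z":-66.6,"wx":0.000,"wy":-0.064,"wz":-0.000},
{"x":50.4,"y":-1.3,"z":-70.0,"wx":0.000,"wy":-0.064,"wz":-0.000},
{"x":45.8,"y":-1.3,"z":-73.1,"wx":0.000,"wy":-0.064,"wz":-0.000},
{"x":41.0,"y":-1.3,"z":-75.9,"wx":0.000,"wy":-0.064,"wz":-0.000},
{"x":36.1,"y":-1.3,"z":-78.3,"wx":0.000,"wy":-0.064,"wz":-0.000},
{"x":31.0,"y":-1.3,"z":-80.5,"wx":0.000,"wy":-0.064,"wz":-0.000},
{"x":25.7,"y":-1.3,"z":-82.3,"wx":0.000,"wy":-0.064,"wz":-0.000},
```

Rows presumably need all six keys.

apply_moves:
  commands:
    - {"x": 31,"y": -2,"z": -34,"wx": 0,"wy": -0.034,"wz": 0}
    - {"x": 30,"y": -2,"z": -35,"wx": 0,"wy": -0.034,"wz": 0}
    - {"x": 29,"y": -1,"z": -36,"wx": 0,"wy": -0.034,"wz": 0}
    - {"x": 28,"y": -1,"z": -37,"wx": 0,"wy": -0.034,"wz": 0}
    - {"x": 27,"y": -1,"z": -38,"wx": 0,"wy": -0.034,"wz": 0}
    - {"x": 25,"y": -1,"z": -38,"wx": 0,"wy": -0.034,"wz": 0}
    - {"x": 24,"y": -1,"z": -39,"wx": 0,"wy": -0.034,"wz": 0}
    - {"x": 23,"y": -1,"z": -40,"wx": 0,"wy": -0.034,"wz": 0}
  fingers: 0

```text
time: 0.95
tcp_pos: [0.3407, 0.1108, 0.2079]
orientation: [[0.987, -0.0, 0.163], [-0.163, -0.001, 0.987], [-0.0, -1.0, -0.001]]
contact_force: [1.4, 0.7, -0.1]
grip_width: 0.0857
```

Run:
```python
from h import *
plan([.433,-.189,.21],1.629,8)
```

```text
yaw now 1.407 t 0.95 pos [0.3407 0.1108 0.2079] rv [ 0.001 -0.222 -0.   ]
{"x":17.5,"y":-0.2,"z":-35.1,"wx":0.000,"wy":-0.028,"wz":-0.000},
{"x":16.5,"y":-0.2,"z":-35.6,"wx":0.000,"wy":-0.028,"wz":-0.000},
{"x":15.5,"y":-0.2,"z":-36.0,"wx":0.000,"wy":-0.028,"wz":-0.000},
{"x":14.5,"y":-0.2,"z":-36.4,"wx":0.000,"wy":-0.028,"wz":-0.000},
{"x":13.5,"y":-0.2,"z":-36.8,"wx":0.000,"wy":-0.028,"wz":-0.000},
{"x":12.5,"y":-0.2,"z":-37.2,"wx":0.000,"wy":-0.028,"wz":-0.000},
{"x":11.4,"y":-0.3,"z":-37.5,"wx":0.000,"wy":-0.028,"wz":-0.000},
{"x":10.4,"y":-0.3,"z":-37.8,"wx":0.000,"wy":-0.028,"wz":-0.000},
```

apply_moves:
  commands:
    - {"x": 17,"y": 0,"z": -35,"wx": 0,"wy": -0.028,"wz": 0}
    - {"x": 16,"y": 0,"z": -36,"wx": 0,"wy": -0.028,"wz": 0}
    - {"x": 16,"y": 0,"z": -36,"wx": 0,"wy": -0.028,"wz": 0}
    - {"x": 15,"y": 0,"z": -36,"wx": 0,"wy": -0.028,"wz": 0}
    - {"x": 14,"y": 0,"z": -37,"wx": 0,"wy": -0.028,"wz": 0}
    - {"x": 12,"y": 0,"z": -37,"wx": 0,"wy": -0.028,"wz": 0}
    - {"x": 11,"y": 0,"z": -37,"wx": 0,"wy": -0.028,"wz": 0}
    - {"x": 10,"y": 0,"z": -38,"wx": 0,"wy": -0.028,"wz": 0}

```text
time: 1.75
tcp_pos: [0.4339, -0.203, 0.2084]
orientation: [[0.998, 0.002, -0.066], [0.066, -0.0, 0.998], [0.002, -1.0, -0.001]]
contact_force: [1.0, 0.1, 0.8]
grip_width: 0.0855
```

Run:
```python
from h import *
C=cam('wrist');im=bot.grab_frame('wrist');cv2.imwrite('pics/w1.png',im[:,:,::-1])
hsv=cv2.cvtColor(im,cv2.COLOR_RGB2HSV);m=cv2.inRange(hsv,(45,80,40),(85,255,255))
n,l,st,ce=cv2.connectedComponentsWithStats(m)
for i in range(1,n):
    if st[i,4]>200: print(st[i],ce[i],atz(C,ce[i],.104))
print(proj(C,[.433,-.189,.104]))
plan([.433,-.189,.135],1.629,4)
```

```text
[ 265  173   54   58 2332] [292.11835334 201.67109777] [ 0.43305313 -0.19443086  0.104     ]
[297.58800877 201.9774745 ]
yaw now 1.637 t 1.8 pos [ 0.436  -0.2085  0.2083] rv [0.004 0.008 0.003]
{"x":-0.5,"y":18.3,"z":5.0,"wx":0.001,"wy":0.002,"wz":0.001},
{"x":-0.5,"y":18.3,"z":5.0,"wx":0.001,"wy":0.002,"wz":0.001},
{"x":-0.5,"y":18.3,"z":4.9,"wx":0.001,"wy":0.002,"wz":0.001},
{"x":-0.5,"y":18.3,"z":4.9,"wx":0.001,"wy":0.002,"wz":0.001},
```

View pics/w1.png

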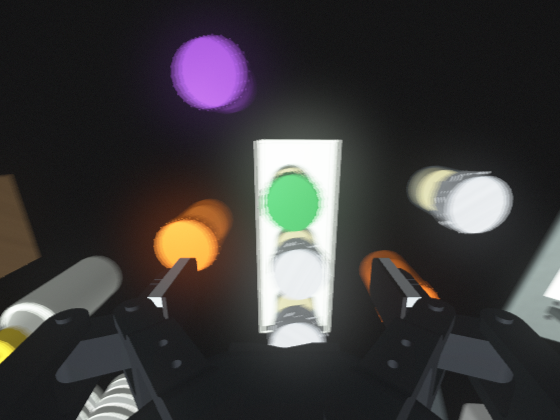

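apply_moves:
  commands:
    - {"x": -1,"y": 15,"z": 10,"wx": 0,"wy": 0.008,"wz": 0.003}
    - {"x": -1,"y": 20,"z": 8,"wx": 0,"wy": 0,"wz": 0}
    - {"x": 0,"y": 0,"z": 0,"wx": 0,"wy": 0,"wz": 0}

```text
time: 2.1
tcp_pos: [0.4331, -0.1937, 0.1714]
orientation: [[0.999, -0.0, -0.053], [0.053, -0.004, 0.999], [-0.0, -1.0, -0.004]]
contact_force: [-1.1, 0.5, -0.1]
grip_width: 0.0857
```

Run:
```python
from h import *
C=cam('wrist');im=bot.grab_frame('wrist');cv2.imwrite('pics/w2.png',im[:,:,::-1])
hsv=cv2.cvtColor(im,cv2.COLOR_RGB2HSV);m=cv2.inRange(hsv,(45,80,40),(85,255,255))
n,l,st,ce=cv2.connectedComponentsWithStats(m)
for i in range(1,n):
    if st[i,4]>200: print(st[i],ce[i],atz(C,ce[i],.104))
plan([.433,-.189,.075],1.629,4)
```

```text
[ 254  178   69   67 3524] [288.25198638 211.76191827] [ 0.43226974 -0.18974874  0.104     ]
yaw now 1.624 t 2.15 pos [ 0.4339 -0.1945  0.1727] rv [ 0.005 -0.005  0.001]
{"x":-0.2,"y":24.4,"z":1.5,"wx":0.001,"wy":-0.001,"wz":0.000},
{"x":-0.2,"y":24.4,"z":1.5,"wx":0.001,"wy":-0.001,"wz":0.000},
{"x":-0.2,"y":24.4,"z":1.4,"wx":0.001,"wy":-0.001,"wz":0.000},
{"x":-0.2,"y":24.4,"z":1.4,"wx":0.001,"wy":-0.001,"wz":0.000},
```

View pics/w2.png

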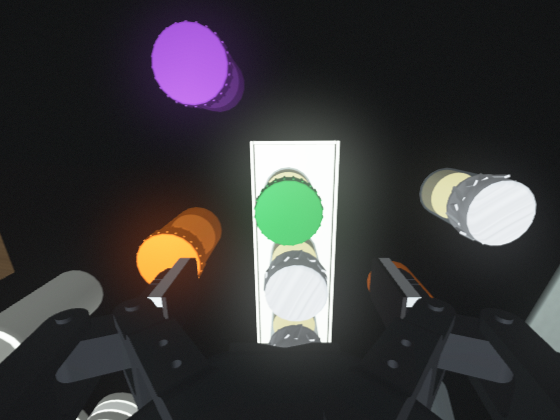

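apply_moves:
  commands:
    - {"x": -1,"y": 10,"z": 4,"wx": 0.005,"wy": -0.003,"wz": 0}
    - {"x": 0,"y": 25,"z": 1,"wx": 0,"wy": 0,"wz": 0}
    - {"x": 0,"y": 25,"z": 0,"wx": 0,"wy": 0,"wz": 0}
    - {"x": 0,"y": 20,"z": 0,"wx": 0,"wy": 0,"wz": 0}

```text
time: 2.55
tcp_pos: [0.4367, -0.1913, 0.0947]
orientation: [[0.998, 0.01, -0.058], [0.058, -0.005, 0.998], [0.009, -1.0, -0.005]]
contact_force: [-0.5, 0.0, -0.3]
grip_width: 0.0854
```

Run:
```python
from h import *
plan([.4325,-.1897,.075],1.629,1)
```

```text
yaw now 1.629 t 2.55 pos [ 0.4367 -0.1913  0.0947] rv [ 0.005 -0.     0.009]
{"x":-4.3,"y":19.6,"z":2.0,"wx":0.005,"wy":-0.000,"wz":0.009},
```

apply_moves:
  commands:
    - {"x": -4,"y": 14,"z": 2,"wx": 0.005,"wy": 0,"wz": 0.009}
    - {"x": 0,"y": 0,"z": 0,"wx": 0,"wy": 0,"wz": 0}

```text
time: 2.75
tcp_pos: [0.4313, -0.1886, 0.0785]
orientation: [[0.998, -0.003, -0.059], [0.059, 0.002, 0.998], [-0.003, -1.0, 0.002]]
contact_force: [0.1, 0.4, 0.8]
grip_width: 0.0849
```

Run:
```python
from h import *
plan([.4325,-.1897,.075],1.629,1)
```

```text
yaw now 1.629 t 2.75 pos [ 0.4313 -0.1886  0.0785] rv [-0.002  0.    -0.003]
{"x":1.1,"y":3.5,"z":-1.2,"wx":-0.002,"wy":0.000,"wz":-0.003},
```

apply_moves:
  commands:
    - {"x": 1,"y": 4,"z": -1,"wx": -0.002,"wy": 0,"wz": -0.003}
    - {"x": 0,"y": 0,"z": 0,"wx": 0,"wy": 0,"wz": 0}
    - {"x": 0,"y": 0,"z": 0,"wx": 0,"wy": 0,"wz": 0}

```text
time: 3.05
tcp_pos: [0.4338, -0.1903, 0.076]
orientation: [[0.998, 0.003, -0.059], [0.059, -0.002, 0.998], [0.003, -1.0, -0.002]]
contact_force: [0.4, 0.0, 0.5]
grip_width: 0.0855
```

apply_moves:
  commands:
    - {"x": 0,"y": 0,"z": 0,"wx": 0,"wy": 0,"wz": 0}
    - {"x": 0,"y": 0,"z": 0,"wx": 0,"wy": 0,"wz": 0}
    - {"x": 0,"y": 0,"z": 0,"wx": 0,"wy": 0,"wz": 0}
    - {"x": 0,"y": 0,"z": 0,"wx": 0,"wy": 0,"wz": 0}
    - {"x": 0,"y": 0,"z": 0,"wx": 0,"wy": 0,"wz": 0}
    - {"x": 0,"y": 0,"z": 0,"wx": 0,"wy": 0,"wz": 0}
  fingers: 255

```text
time: 3.65
tcp_pos: [0.435, -0.1911, 0.0777]
orientation: [[0.998, 0.006, -0.059], [0.059, -0.003, 0.998], [0.006, -1.0, -0.004]]
contact_force: [-0.4, -0.4, 0.1]
grip_width: 0.0002
```

Run:
```python
from h import *
im=bot.grab_frame('wrist');cv2.imwrite('pics/w3.png',im[:,:,::-1])
s=bot.observe();print(s['time'],s['tcp_pos'],s['grip_width'],s['contact_force'])
plan([.4325,-.1897,.21],1.6,4)
```

```text
3.7 [ 0.43493272 -0.19105285  0.07768436] 7.455038267628919e-05 [-0.67529421 -0.42620015 -0.06960661]
yaw now 1.630 t 3.7 pos [ 0.4349 -0.1911  0.0777] rv [0.004 0.03  0.005]
{"x":-0.4,"y":-33.1,"z":0.3,"wx":0.001,"wy":0.007,"wz":0.001},
{"x":-0.5,"y":-33.1,"z":0.3,"wx":0.001,"wy":0.007,"wz":0.001},
{"x":-0.5,"y":-33.1,"z":0.3,"wx":0.001,"wy":0.007,"wz":0.001},
{"x":-0.6,"y":-33.1,"z":0.3,"wx":0.001,"wy":0.007,"wz":0.001},
```

View pics/w3.png

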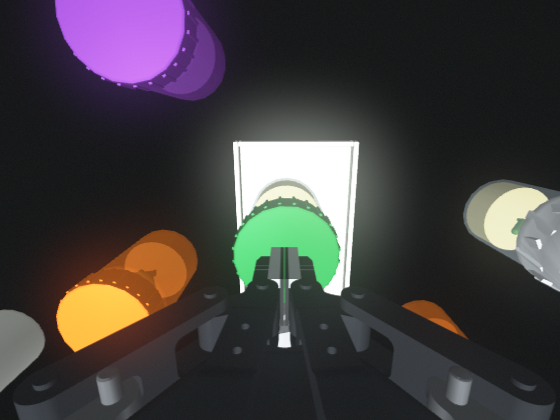

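Run:
```python
from h import *
C=cam('wrist');s=bot.observe();o=s['tcp_pos'];R=s['orientation']
for y in (0,-.019,-.05): print(y,proj(C,o+R@[0,y,0]))
print('lid',proj(C,[.4325,-.19,.104]))
im=cv2.imread('pics/w3.png');hsv=cv2.cvtColor(im,cv2.COLOR_BGR2HSV);m=cv2.inRange(hsv,(45,80,40),(85,255,255))
n,l,st,ce=cv2.connectedComponentsWithStats(m);print(st[1:4])
S=cam('side');print('side tcp',proj(S,o));im=bot.grab_frame('side');crop(im,240,190,360,330,5,'pics/s1.png')
T=cam('top');print('top tcp',proj(T,o));im=bot.grab_frame('top');crop(im,265,165,405,305,4,'pics/t1.png')
```

```text
0 [283.30160343 241.07146231]
-0.019 [283.28421283 253.15121115]
-0.05 [283.24597095 279.71455182]
lid [285.25839152 254.86264851]
[[ 278  203    4    2    7]
 [ 292  203    4    2    8]
 [ 231  206  110   97 5482]]
side tcp [293.15478937 268.73527229]
top tcp [349.07198855 249.34326771]
```

View pics/s1.png

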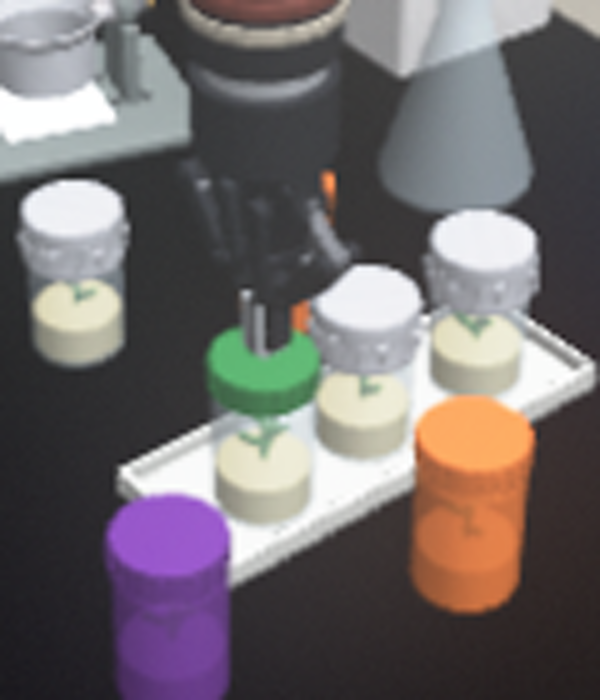

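View pics/t1.png

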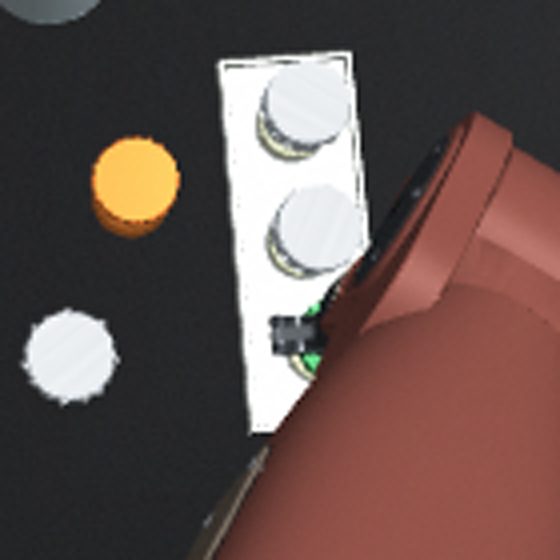

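Run:
```python
from h import *
S=cam('side');T=cam('top')
for z in (.199,.22,.23): print('start',z,proj(S,[.2313,.4708,z]),proj(T,[.2313,.4708,z]))
s=bot.observe();o=s['tcp_pos'];R=s['orientation'];C=cam('wrist')
for dz in (0,.01,.02,.025,.03,.035): print(dz,'side',proj(S,o+[0,0,dz]),'wrist near edge',proj(C,o+R@[-.011,-dz,0]),'far',proj(C,o+R@[.011,-dz,0]),'top',proj(T,o+[0,0,dz]))
t=cv2.imread('pics/side0.png')[:,:,::-1];crop(t,90,80,190,190,5,'pics/s0c.png')
w=cv2.imread('pics/w3.png')[:,:,::-1];crop(w,210,200,370,360,4,'pics/w3c.png')
```

```text
start 0.199 [134.77611534 162.4234719 ] [ 91.16570467 332.67134752]
start 0.22 [133.5826407  156.82042521] [ 87.41009449 333.76842715]
start 0.23 [133.0078991  154.12216595] [ 85.56861797 334.30635475]
0 side [293.13445439 268.73925946] wrist near edge [283.31219531 224.84088932] far [283.29132263 256.79082969] top [349.05099509 249.35471461]
0.01 side [293.14292801 265.84133369] wrist near edge [283.30392647 230.09271489] far [283.28221126 263.57807578] top [349.6192733  249.12328349]
0.02 side [293.15148014 262.91656055] wrist near edge [283.29468865 235.95997278] far [283.27206963 271.13279333] top [350.19694251 248.88802788]
0.025 side [293.15578598 261.44398936] wrist near edge [283.28965154 239.15921493] far [283.26655626 275.23981649] top [350.48937178 248.76893615]
0.03 side [293.16011186 259.96456523] wrist near edge [283.28430092 242.55757455] far [283.2607125  279.59295647] top [350.78423744 248.6488522 ]
0.035 side [293.16445792 258.47824021] wrist near edge [283.2786066  246.17423798] far [283.25450773 284.21501973] top [351.08157005 248.52776358]
```

View pics/s0c.png

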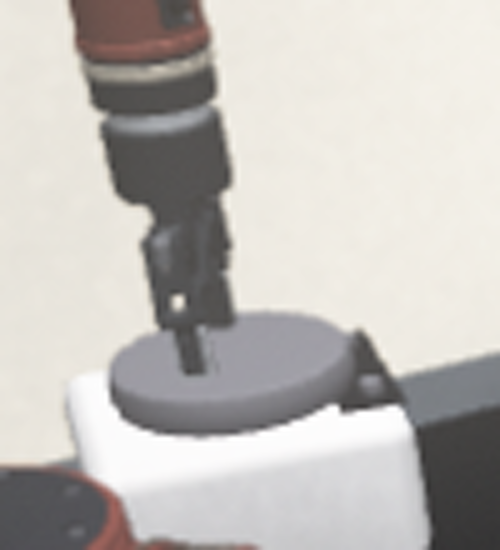

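View pics/w3c.png

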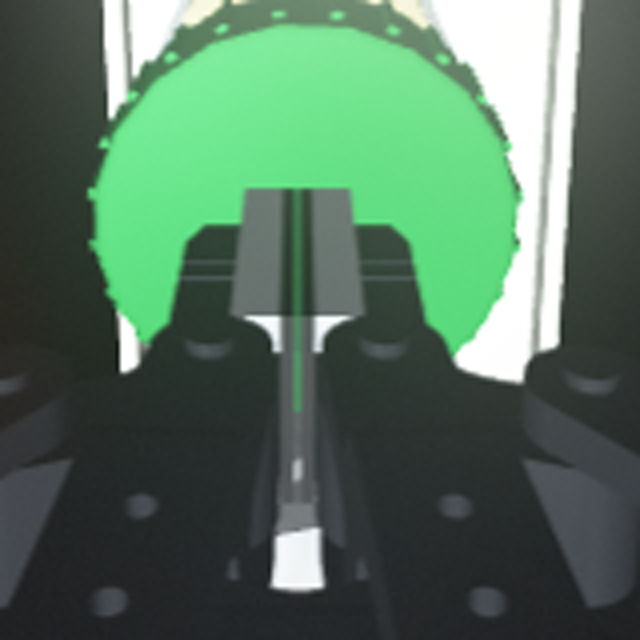

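apply_moves:
  commands:
    - {"x": -2,"y": 0,"z": 1,"wx": 0.004,"wy": 0,"wz": 0.005}
    - {"x": 0,"y": 0,"z": 0,"wx": 0,"wy": 0,"wz": 0}
    - {"x": 0,"y": 0,"z": 0,"wx": 0,"wy": 0,"wz": 0}
    - {"x": 0,"y": 0,"z": 0,"wx": 0,"wy": 0,"wz": 0}
    - {"x": 0,"y": 0,"z": 0,"wx": 0,"wy": 0,"wz": 0}
    - {"x": 0,"y": 0,"z": 0,"wx": 0,"wy": 0,"wz": 0}
    - {"x": 0,"y": 0,"z": 0,"wx": 0,"wy": 0,"wz": 0}
  fingers: 0

```text
time: 4.5
tcp_pos: [0.4326, -0.19, 0.0775]
orientation: [[0.998, -0.0, -0.059], [0.059, 0.001, 0.998], [-0.0, -1.0, 0.001]]
contact_force: [-0.3, -0.4, -1.0]
grip_width: 0.0852
```

Run:
```python
from h import *
im=bot.grab_frame('wrist');cv2.imwrite('pics/w4.png',im[:,:,::-1])
im=bot.grab_frame('side');crop(im,240,190,360,330,5,'pics/s2.png')
s=bot.observe();print(s['grip_width'])
plan([.4325,-.1897,.047],1.629,2)
```

```text
0.0854880446089457
yaw now 1.630 t 4.6 pos [ 0.4326 -0.19    0.0775] rv [-0.001  0.001 -0.   ]
{"x":-0.0,"y":15.3,"z":0.2,"wx":-0.000,"wy":0.000,"wz":-0.000},
{"x":-0.0,"y":15.3,"z":0.2,"wx":-0.000,"wy":0.000,"wz":-0.000},
```

View pics/w4.png

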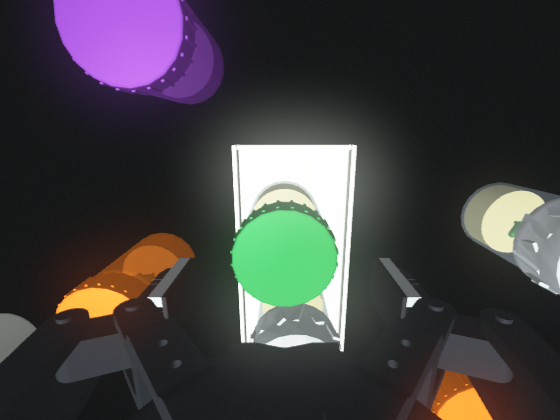

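View pics/s2.png

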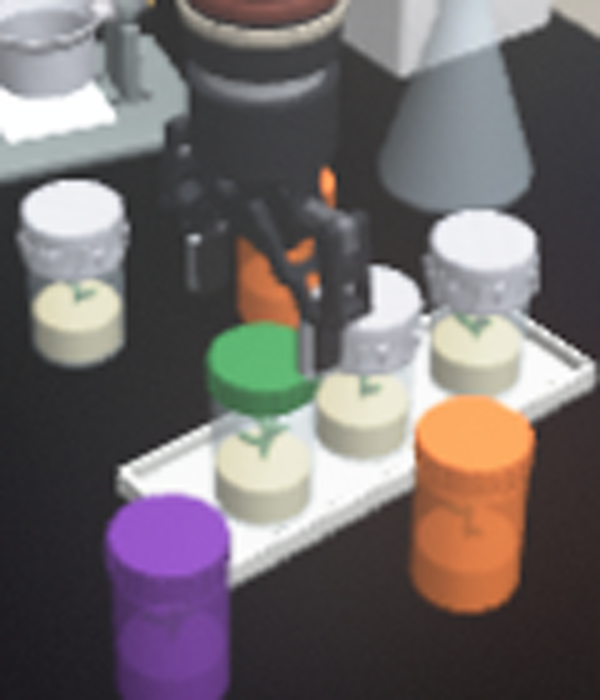

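Run:
```python
from h import *
s=bot.observe();o=s['tcp_pos'];R=s['orientation'];C=cam('wrist');S=cam('side')
for d in (.013,.02,.03,.04,.05): print(d,[proj(C,o+R@[x,-d,-.0425]).round(0) for x in (-.011,.011)],'side',proj(S,o+R@[0,-d,-.0425]).round(1),proj(S,o+R@[0,-d,.0425]).round(1))
```

```text
0.013 [array([211., 232.]), array([214., 266.])] side [302.3 273.1] [282.7 257.5]
0.02 [array([208., 236.]), array([211., 271.])] side [302.3 271.1] [282.7 255.5]
0.03 [array([204., 243.]), array([207., 280.])] side [302.4 268.1] [282.6 252.6]
0.04 [array([198., 250.]), array([202., 289.])] side [302.4 265. ] [282.6 249.6]
0.05 [array([192., 259.]), array([196., 300.])] side [302.5 262. ] [282.6 246.7]
```

apply_moves:
  commands:
    - {"x": 0,"y": 12,"z": 0,"wx": 0,"wy": 0,"wz": 0}
    - {"x": 0,"y": 12,"z": 0,"wx": 0,"wy": 0,"wz": 0}
    - {"x": 0,"y": 12,"z": 0,"wx": 0,"wy": 0,"wz": 0}
    - {"x": 0,"y": 0,"z": 0,"wx": 0,"wy": 0,"wz": 0}

```text
time: 5.0
tcp_pos: [0.4332, -0.1904, 0.041]
orientation: [[0.998, 0.001, -0.059], [0.059, 0.0, 0.998], [0.001, -1.0, -0.0]]
contact_force: [0.4, -0.0, -0.2]
grip_width: 0.0855
```

Run:
```python
from h import *
im=bot.grab_frame('side');crop(im,240,190,360,330,5,'pics/s3.png')
plan([.4325,-.1897,.042],1.629,1)
```

```text
yaw now 1.630 t 5.05 pos [ 0.4336 -0.1907  0.0417] rv [0.001 0.001 0.002]
{"x":-1.1,"y":-0.3,"z":1.0,"wx":0.001,"wy":0.001,"wz":0.002},
```

View pics/s3.png

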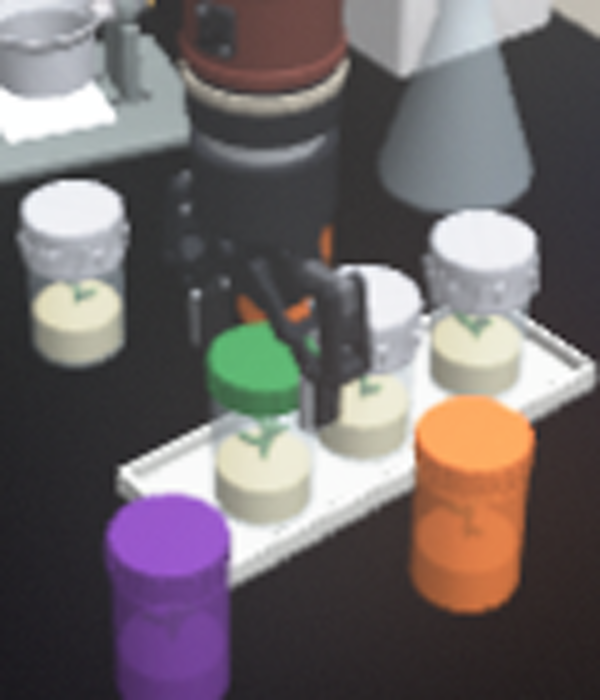

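apply_moves:
  commands:
    - {"x": -1,"y": 0,"z": 1,"wx": 0,"wy": 0,"wz": 0.002}
    - {"x": 0,"y": 0,"z": 0,"wx": 0,"wy": 0,"wz": 0}
    - {"x": 0,"y": 0,"z": 0,"wx": 0,"wy": 0,"wz": 0}
    - {"x": 0,"y": 0,"z": 0,"wx": 0,"wy": 0,"wz": 0}
  fingers: 255

```text
time: 5.45
tcp_pos: [0.4333, -0.1901, 0.0435]
orientation: [[0.998, 0.001, -0.059], [0.059, -0.002, 0.998], [0.001, -1.0, -0.002]]
contact_force: [0.1, 0.1, -3.0]
grip_width: 0.0585
```

Run:
```python
from h import *
im=bot.grab_frame('side');crop(im,240,190,360,330,5,'pics/s4.png')
s=bot.observe();print(s['grip_width'],s['contact_force'])
plan([.4325,-.1897,.18],1.6,4)
```

```text
0.058204809321084246 [-0.03561622  0.38679367 -2.82314099]
yaw now 1.630 t 5.5 pos [ 0.4333 -0.1901  0.0435] rv [0.002 0.03  0.001]
{"x":-0.2,"y":-34.1,"z":0.0,"wx":0.000,"wy":0.007,"wz":0.000},
{"x":-0.2,"y":-34.1,"z":0.1,"wx":0.000,"wy":0.007,"wz":0.000},
{"x":-0.2,"y":-34.1,"z":0.1,"wx":0.000,"wy":0.007,"wz":0.000},
{"x":-0.2,"y":-34.1,"z":0.1,"wx":0.000,"wy":0.007,"wz":0.000},
```

View pics/s4.png

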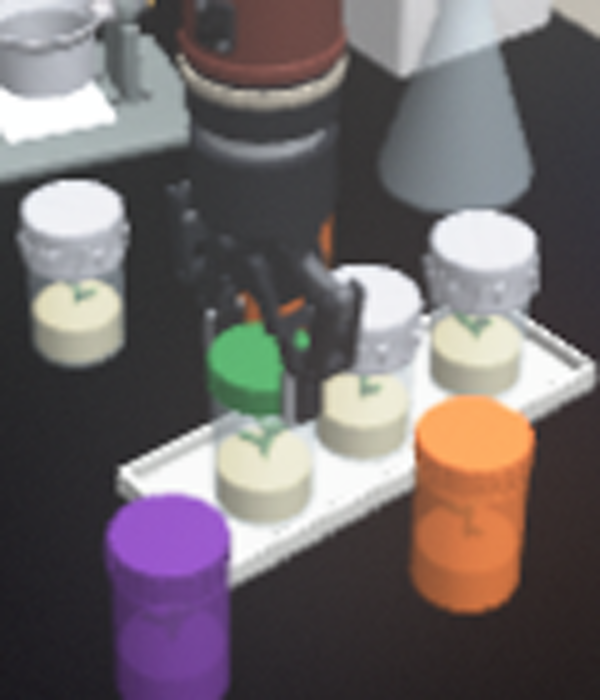

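apply_moves:
  commands:
    - {"x": 0,"y": -15,"z": 0,"wx": 0,"wy": 0,"wz": 0}
    - {"x": 0,"y": -30,"z": 0,"wx": 0,"wy": 0,"wz": 0}
    - {"x": 0,"y": -35,"z": 0,"wx": 0,"wy": 0,"wz": 0}
    - {"x": 0,"y": -35,"z": 0,"wx": 0,"wy": 0,"wz": 0}
    - {"x": 0,"y": -20,"z": 0,"wx": 0,"wy": 0,"wz": 0}

```text
time: 6.0
tcp_pos: [0.4298, -0.1879, 0.1798]
orientation: [[0.998, -0.006, -0.059], [0.059, 0.003, 0.998], [-0.006, -1.0, 0.003]]
contact_force: [1.3, -0.4, -3.6]
grip_width: 0.0584
```

Run:
```python
from h import *
im=bot.grab_frame('side');cv2.imwrite('pics/s5.png',im[:,:,::-1])
s=bot.observe();print(s['grip_width'],s['contact_force'])
plan([.5375,.2305,.19],1.335,14)
```

```text
0.05803992393354769 [ 1.18673059 -0.15931894  0.81856555]
yaw now 1.630 t 6.05 pos [ 0.431  -0.1886  0.1821] rv [-0.001  0.295 -0.004]
{"x":9.4,"y":-0.6,"z":29.4,"wx":-0.000,"wy":0.021,"wz":-0.000},
{"x":8.7,"y":-0.6,"z":29.6,"wx":-0.000,"wy":0.021,"wz":-0.000},
{"x":8.1,"y":-0.6,"z":29.8,"wx":-0.000,"wy":0.021,"wz":-0.000},
{"x":7.5,"y":-0.6,"z":30.0,"wx":-0.000,"wy":0.021,"wz":-0.000},
{"x":6.8,"y":-0.6,"z":30.1,"wx":-0.000,"wy":0.021,"wz":-0.000},
{"x":6.2,"y":-0.6,"z":30.3,"wx":-0.000,"wy":0.021,"wz":-0.000},
{"x":5.6,"y":-0.6,"z":30.4,"wx":-0.000,"wy":0.021,"wz":-0.000},
{"x":4.9,"y":-0.6,"z":30.5,"wx":-0.000,"wy":0.021,"wz":-0.000},
{"x":4.3,"y":-0.6,"z":30.6,"wx":-0.000,"wy":0.021,"wz":-0.000},
{"x":3.6,"y":-0.6,"z":30.7,"wx":-0.000,"wy":0.021,"wz":-0.000},
{"x":3.0,"y":-0.6,"z":30.7,"wx":-0.000,"wy":0.021,"wz":-0.000},
{"x":2.4,"y":-0.6,"z":30.8,"wx":-0.000,"wy":0.021,"wz":-0.000},
{"x":1.7,"y":-0.6,"z":30.8,"wx":-0.000,"wy":0.021,"wz":-0.000},
{"x":1.1,"y":-0.6,"z":30.9,"wx":-0.000,"wy":0.021,"wz":-0.000},
```

View pics/s5.png

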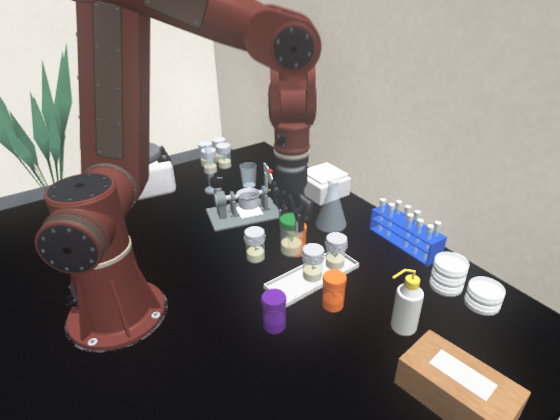

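apply_moves:
  commands:
    - {"x": 6,"y": -2,"z": 15,"wx": 0,"wy": 0.02,"wz": -0.004}
    - {"x": 8,"y": -1,"z": 25,"wx": 0,"wy": 0.02,"wz": 0}
    - {"x": 9,"y": -1,"z": 30,"wx": 0,"wy": 0.02,"wz": 0}
    - {"x": 8,"y": -1,"z": 32,"wx": 0,"wy": 0.02,"wz": 0}
    - {"x": 8,"y": -1,"z": 32,"wx": 0,"wy": 0.02,"wz": 0}
    - {"x": 7,"y": -1,"z": 32,"wx": 0,"wy": 0.02,"wz": 0}
    - {"x": 6,"y": -1,"z": 32,"wx": 0,"wy": 0.02,"wz": 0}
    - {"x": 6,"y": -1,"z": 32,"wx": 0,"wy": 0.02,"wz": 0}

```text
time: 6.85
tcp_pos: [0.4944, 0.0448, 0.1876]
orientation: [[0.993, -0.002, 0.115], [-0.115, -0.001, 0.993], [-0.001, -1.0, -0.001]]
contact_force: [1.1, -1.0, -3.4]
grip_width: 0.0583
```

Run:
```python
from h import *
plan([.5375,.2305,.195],1.335,7)
```

```text
yaw now 1.456 t 6.85 pos [0.4944 0.0448 0.1876] rv [ 0.001  0.121 -0.001]
{"x":3.1,"y":-1.1,"z":27.1,"wx":0.000,"wy":0.017,"wz":-0.000},
{"x":2.6,"y":-1.1,"z":27.1,"wx":0.000,"wy":0.017,"wz":-0.000},
{"x":2.1,"y":-1.1,"z":27.2,"wx":0.000,"wy":0.017,"wz":-0.000},
{"x":1.7,"y":-1.1,"z":27.2,"wx":0.000,"wy":0.017,"wz":-0.000},
{"x":1.2,"y":-1.1,"z":27.2,"wx":0.000,"wy":0.017,"wz":-0.000},
{"x":0.7,"y":-1.1,"z":27.2,"wx":0.000,"wy":0.017,"wz":-0.000},
{"x":0.3,"y":-1.1,"z":27.2,"wx":0.000,"wy":0.017,"wz":-0.000},
```

apply_moves:
  commands:
    - {"x": 3,"y": -1,"z": 29,"wx": 0,"wy": 0.017,"wz": 0}
    - {"x": 3,"y": -1,"z": 29,"wx": 0,"wy": 0.017,"wz": 0}
    - {"x": 2,"y": -1,"z": 28,"wx": 0,"wy": 0.017,"wz": 0}
    - {"x": 2,"y": -1,"z": 27,"wx": 0,"wy": 0.017,"wz": 0}
    - {"x": 1,"y": -1,"z": 25,"wx": 0,"wy": 0.017,"wz": 0}
    - {"x": 1,"y": -1,"z": 20,"wx": 0,"wy": 0.017,"wz": 0}
    - {"x": 0,"y": -1,"z": 10,"wx": 0,"wy": 0.017,"wz": 0}

```text
time: 7.55
tcp_pos: [0.5312, 0.2187, 0.1873]
orientation: [[0.972, -0.009, 0.233], [-0.233, -0.001, 0.972], [-0.008, -1.0, -0.003]]
contact_force: [-0.2, -0.8, -2.4]
grip_width: 0.0584
```

Run:
```python
from h import *
plan([.5375,.2305,.195],1.335,1)
im=bot.grab_frame('side');crop(im,195,130,315,230,6,'pics/s6.png')
im=bot.grab_frame('wrist');cv2.imwrite('pics/w5.png',im[:,:,::-1])
im=bot.grab_frame('top');crop(im,155,160,275,280,5,'pics/t6.png')
```

```text
yaw now 1.335 t 7.55 pos [0.5312 0.2187 0.1873] rv [ 0.003  0.    -0.008]
{"x":3.4,"y":-7.8,"z":12.9,"wx":0.003,"wy":0.000,"wz":-0.008},
```

View pics/s6.png

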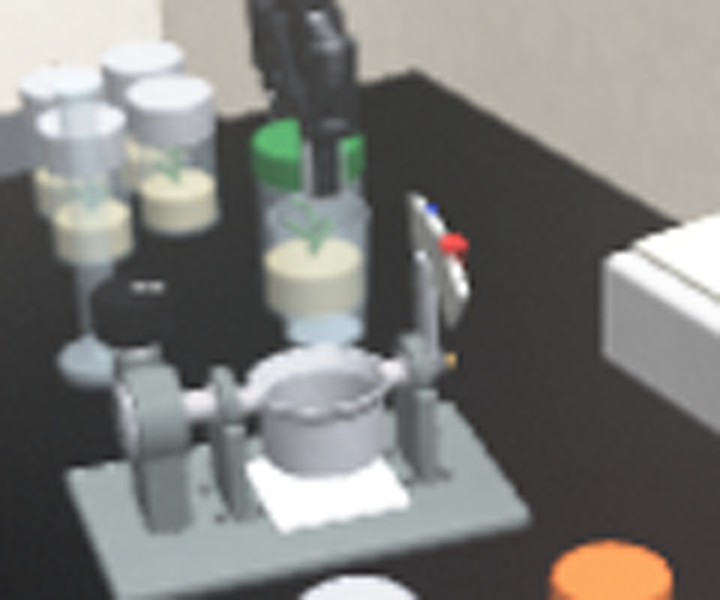

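View pics/w5.png

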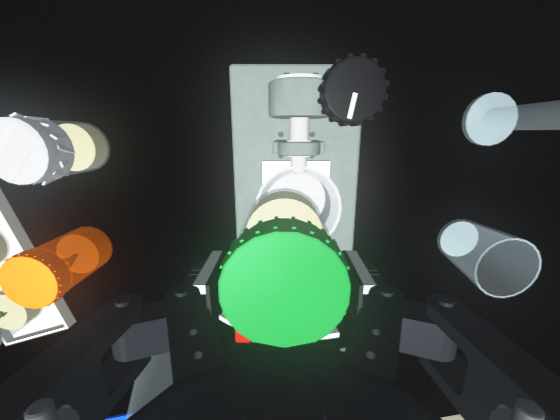

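View pics/t6.png

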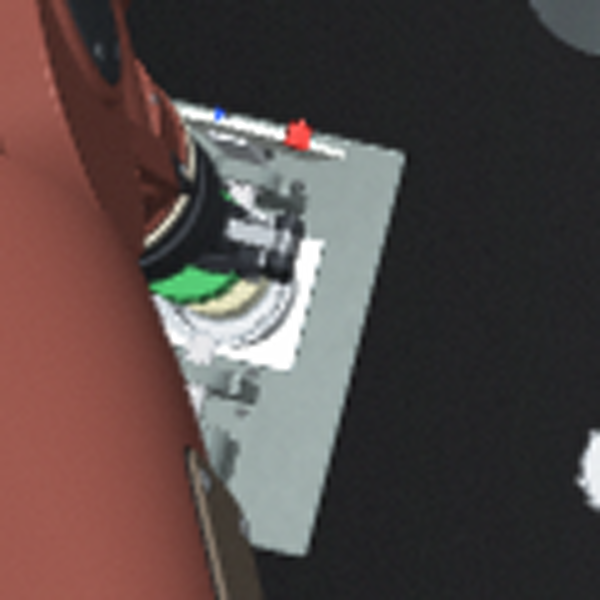

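Run:
```python
from h import *
S=cam('side');T=cam('top');C=cam('wrist');s=bot.observe();o=s['tcp_pos'];R=s['orientation']
print('rim side',proj(S,[.537,.231,.089]),'meas 247.8 192.9', tri([S,T],[(247.8,192.9),(155+222/5-.4,170+225/5-.4)]))
im=cv2.imread('pics/w5.png');m=cv2.inRange(cv2.cvtColor(im,cv2.COLOR_BGR2HSV),(45,80,80),(85,255,255))
c=max(cv2.findContours(m,0,1)[0],key=cv2.contourArea);e=cv2.fitEllipse(c);print(e)
p=atz(C,e[0],o[2]+.0605);print('jar axis',p,'in tool',R.T@(p-o))
print('knob wrist',atz(C,(353,89),.150)); print('cup floor centre',atz(C,(297,205),.089))
plan([.5375,.2305,.14],1.335,2)
```

```text
rim side [247.88269224 193.17901529] meas 247.8 192.9 [0.53696411 0.23021843 0.09055681]
((283.9767150878906, 283.6885986328125), (128.68519592285156, 133.83433532714844), 93.170166015625)
jar axis [0.52765814 0.21869406 0.24793121] in tool [-0.00393609 -0.06047028  0.00028943]
knob wrist [0.44827939 0.28563644 0.15      ]
cup floor centre [0.53418418 0.22974842 0.089     ]
yaw now 1.336 t 7.7 pos [0.5309 0.2174 0.1874] rv [ 0.004  0.001 -0.009]
{"x":1.9,"y":23.7,"z":7.3,"wx":0.002,"wy":0.001,"wz":-0.004},
{"x":1.8,"y":23.7,"z":7.2,"wx":0.002,"wy":0.001,"wz":-0.004},
```

apply_moves:
  commands:
    - {"x": 4,"y": 0,"z": 13,"wx": 0.004,"wy": 0,"wz": -0.009}
    - {"x": 0,"y": 0,"z": 0,"wx": 0,"wy": 0,"wz": 0}
    - {"x": 0,"y": 0,"z": 0,"wx": 0,"wy": 0,"wz": 0}

```text
time: 8.0
tcp_pos: [0.5377, 0.228, 0.1863]
orientation: [[0.972, -0.0, 0.233], [-0.233, -0.001, 0.972], [-0.0, -1.0, -0.001]]
contact_force: [-0.2, 0.3, -3.0]
grip_width: 0.0583
```

Run:
```python
from h import *
plan([.5385,.2302,.14],1.335,2)
```

```text
yaw now 1.335 t 8.0 pos [0.5377 0.228  0.1863] rv [ 0.001  0.    -0.   ]
{"x":0.1,"y":23.2,"z":1.2,"wx":0.001,"wy":0.000,"wz":-0.000},
{"x":0.1,"y":23.2,"z":1.2,"wx":0.001,"wy":0.000,"wz":-0.000},
```

apply_moves:
  commands:
    - {"x": 0,"y": 20,"z": 2,"wx": 0.001,"wy": 0,"wz": 0}
    - {"x": 0,"y": 20,"z": 0,"wx": 0,"wy": 0,"wz": 0}
    - {"x": 0,"y": 8,"z": 0,"wx": 0,"wy": 0,"wz": 0}
    - {"x": 0,"y": 0,"z": 0,"wx": 0,"wy": 0,"wz": 0}

```text
time: 8.4
tcp_pos: [0.5387, 0.2283, 0.1378]
orientation: [[0.972, 0.002, 0.235], [-0.235, -0.0, 0.972], [0.001, -1.0, 0.0]]
contact_force: [-0.6, -0.6, -2.8]
grip_width: 0.0583
```

Run:
```python
from h import *
plan([.5385,.2302,.1],1.335,2)
im=bot.grab_frame('side');crop(im,195,130,315,230,6,'pics/s7.png')
im=bot.grab_frame('wrist');cv2.imwrite('pics/w7.png',im[:,:,::-1])
```

```text
yaw now 1.334 t 8.4 pos [0.5387 0.2283 0.1378] rv [-0.    -0.001  0.001]
{"x":-0.4,"y":18.9,"z":0.9,"wx":-0.000,"wy":-0.001,"wz":0.001},
{"x":-0.4,"y":18.9,"z":0.9,"wx":-0.000,"wy":-0.001,"wz":0.001},
```

View pics/s7.png

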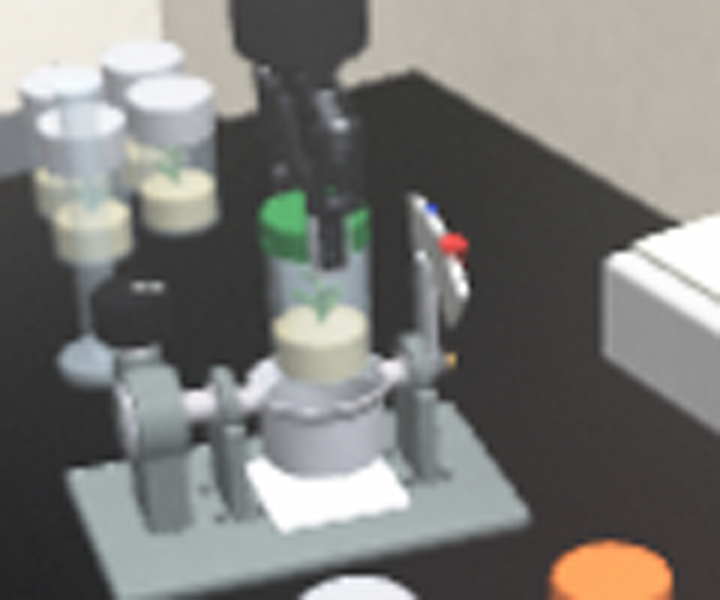

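View pics/w7.png

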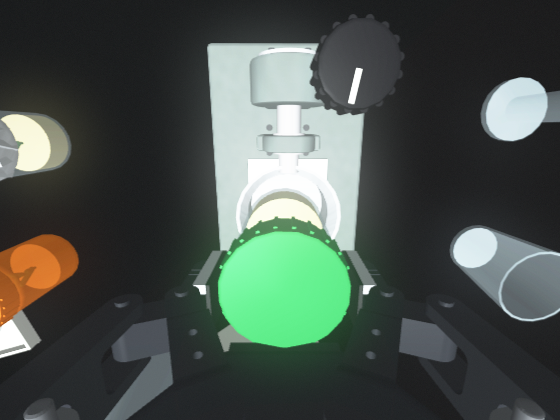

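apply_moves:
  commands:
    - {"x": -0.5,"y": 10,"z": 2,"wx": 0,"wy": 0,"wz": 0.001}
    - {"x": 0,"y": 14,"z": 0,"wx": 0,"wy": 0,"wz": 0}
    - {"x": 0,"y": 14,"z": 0,"wx": 0,"wy": 0,"wz": 0}
    - {"x": 0,"y": 0,"z": 0,"wx": 0,"wy": 0,"wz": 0}

```text
time: 8.9
tcp_pos: [0.5413, 0.2316, 0.1019]
orientation: [[0.972, 0.006, 0.235], [-0.235, 0.002, 0.972], [0.006, -1.0, 0.004]]
contact_force: [0.9, -1.5, -2.5]
grip_width: 0.0585
```

Run:
```python
from h import *
plan([.5385,.2302,.0865],1.335,2)
s=bot.observe();print(s['contact_force'],s['ft_torque'])
im=bot.grab_frame('side');crop(im,195,130,315,230,6,'pics/s8.png')
```

```text
yaw now 1.334 t 8.9 pos [0.5413 0.2316 0.1019] rv [-0.004 -0.001  0.006]
{"x":-1.2,"y":7.7,"z":-1.0,"wx":-0.002,"wy":-0.001,"wz":0.003},
{"x":-1.2,"y":7.7,"z":-1.0,"wx":-0.002,"wy":-0.001,"wz":0.003},
[ 0.89866194 -1.45600562 -2.51130935] [-0.04298998  0.05064268 -0.01286551]
```

View pics/s8.png

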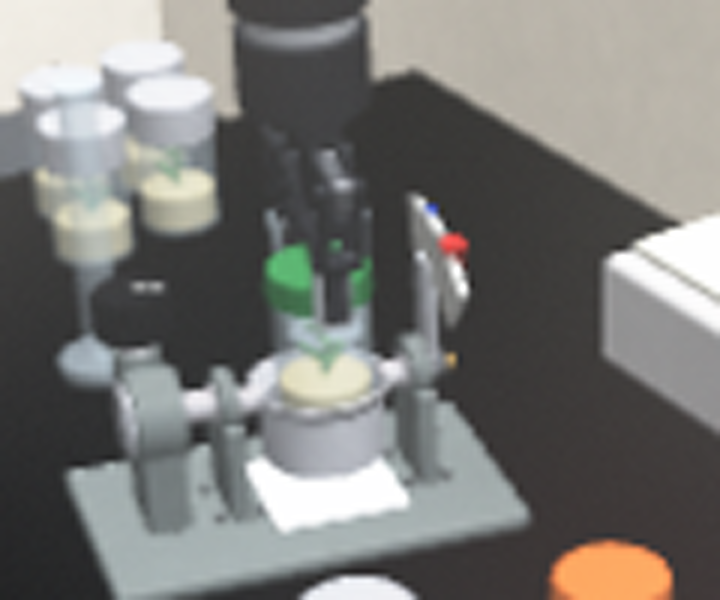

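apply_moves:
  commands:
    - {"x": -2,"y": 3,"z": -1,"wx": -0.004,"wy": 0,"wz": 0.006}
    - {"x": -0.5,"y": 4,"z": 0,"wx": 0,"wy": 0,"wz": 0}
    - {"x": 0,"y": 4,"z": 0,"wx": 0,"wy": 0,"wz": 0}
    - {"x": 0,"y": 0,"z": 0,"wx": 0,"wy": 0,"wz": 0}

```text
time: 9.35
tcp_pos: [0.5409, 0.232, 0.0932]
orientation: [[0.972, 0.004, 0.235], [-0.235, 0.001, 0.972], [0.004, -1.0, 0.002]]
contact_force: [-0.1, 0.6, -2.4]
grip_width: 0.0584
```

Run:
```python
from h import *
plan([.5385,.2302,.0855],1.335,2)
s=bot.observe();print(s['contact_force'],s['ft_torque'])
```

```text
yaw now 1.334 t 9.35 pos [0.5409 0.232  0.0932] rv [-0.002 -0.001  0.004]
{"x":-1.0,"y":3.9,"z":-1.2,"wx":-0.001,"wy":-0.000,"wz":0.002},
{"x":-1.0,"y":3.9,"z":-1.2,"wx":-0.001,"wy":-0.000,"wz":0.002},
[-0.10670556  0.64663523 -2.42392075] [-0.02972661  0.02136174  0.00382759]
```

apply_moves:
  commands:
    - {"x": -2,"y": 3,"z": -1,"wx": 0,"wy": 0,"wz": 0.004}
    - {"x": 0,"y": 3,"z": -1,"wx": 0,"wy": 0,"wz": 0}
    - {"x": 0,"y": 2,"z": 0,"wx": 0,"wy": 0,"wz": 0}
    - {"x": 0,"y": 0,"z": 0,"wx": 0,"wy": 0,"wz": 0}

```text
time: 9.75
tcp_pos: [0.5389, 0.2305, 0.0851]
orientation: [[0.972, 0.001, 0.235], [-0.235, 0.002, 0.972], [0.001, -1.0, 0.003]]
contact_force: [0.5, 0.3, -1.4]
grip_width: 0.0585
```

Run:
```python
from h import *
plan([.5385,.2302,.085],1.335,1)
s=bot.observe();print(s['contact_force'],s['ft_torque'])
im=bot.grab_frame('side');crop(im,195,130,315,230,6,'pics/s9.png')
```

```text
yaw now 1.334 t 9.75 pos [0.5389 0.2305 0.0851] rv [-0.003 -0.001  0.001]
{"x":-0.4,"y":0.1,"z":-0.4,"wx":-0.003,"wy":-0.001,"wz":0.001},
[ 0.52322145  0.31606796 -1.36179592] [0.05782026 0.00349262 0.00656886]
```

View pics/s9.png

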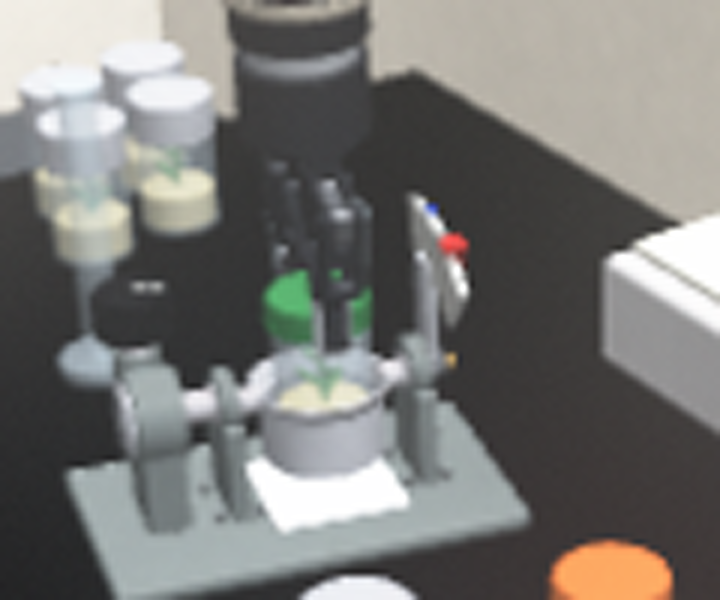

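apply_moves:
  commands:
    - {"x": 0,"y": 1,"z": 0,"wx": 0,"wy": 0,"wz": 0}
    - {"x": 0,"y": 0,"z": 0,"wx": 0,"wy": 0,"wz": 0}

```text
time: 10.0
tcp_pos: [0.5396, 0.2305, 0.0852]
orientation: [[0.972, 0.003, 0.235], [-0.235, 0.002, 0.972], [0.002, -1.0, 0.003]]
contact_force: [0.0, 0.5, -3.1]
grip_width: 0.0585
```

apply_moves:
  commands:
    - {"x": 0,"y": 0,"z": 0,"wx": 0,"wy": 0,"wz": 0}
    - {"x": 0,"y": 0,"z": 0,"wx": 0,"wy": 0,"wz": 0}
    - {"x": 0,"y": 0,"z": 0,"wx": 0,"wy": 0,"wz": 0}
    - {"x": 0,"y": 0,"z": 0,"wx": 0,"wy": 0,"wz": 0}
    - {"x": 0,"y": 0,"z": 0,"wx": 0,"wy": 0,"wz": 0}
    - {"x": 0,"y": 0,"z": 0,"wx": 0,"wy": 0,"wz": 0}
  fingers: 0

```text
time: 10.6
tcp_pos: [0.5405, 0.2309, 0.0859]
orientation: [[0.972, 0.005, 0.235], [-0.235, 0.003, 0.972], [0.004, -1.0, 0.004]]
contact_force: [-0.1, -0.5, 1.4]
grip_width: 0.0851
```

Run:
```python
from h import *
s=bot.observe();print(s['contact_force'],s['grip_width'])
plan([.5385,.2302,.25],1.335,4)
```

```text
[-0.11547377 -0.4513579   1.35945968] 0.08512136904168056
yaw now 1.334 t 10.6 pos [0.5405 0.2309 0.0859] rv [-0.004 -0.001  0.004]
{"x":-0.3,"y":-41.0,"z":-0.1,"wx":-0.001,"wy":-0.000,"wz":0.001},
{"x":-0.3,"y":-41.0,"z":-0.2,"wx":-0.001,"wy":-0.000,"wz":0.001},
{"x":-0.4,"y":-41.0,"z":-0.2,"wx":-0.001,"wy":-0.000,"wz":0.001},
{"x":-0.4,"y":-41.0,"z":-0.2,"wx":-0.001,"wy":-0.000,"wz":0.001},
```

apply_moves:
  commands:
    - {"x": -1,"y": -10,"z": 0,"wx": -0.004,"wy": 0,"wz": 0.004}
    - {"x": 0,"y": -20,"z": 0,"wx": 0,"wy": 0,"wz": 0}
    - {"x": 0,"y": -35,"z": 0,"wx": 0,"wy": 0,"wz": 0}
    - {"x": 0,"y": -40,"z": 0,"wx": 0,"wy": 0,"wz": 0}
    - {"x": 0,"y": -20,"z": 0,"wx": 0,"wy": 0,"wz": 0}

```text
time: 11.1
tcp_pos: [0.5366, 0.2303, 0.2112]
orientation: [[0.972, -0.008, 0.235], [-0.235, -0.002, 0.972], [-0.008, -1.0, -0.004]]
contact_force: [0.9, 0.8, -0.2]
grip_width: 0.0856
```

Run:
```python
from h import *
im=bot.grab_frame('side');crop(im,195,130,315,230,6,'pics/s10.png')
plan([.630,.193,.225],1.335,3)
```

```text
yaw now 1.334 t 11.15 pos [0.5377 0.2306 0.2135] rv [ 0.003 -0.001 -0.005]
{"x":32.8,"y":-4.0,"z":-5.0,"wx":0.001,"wy":-0.000,"wz":-0.002},
{"x":32.8,"y":-3.9,"z":-5.0,"wx":0.001,"wy":-0.000,"wz":-0.002},
{"x":32.8,"y":-3.9,"z":-5.0,"wx":0.001,"wy":-0.000,"wz":-0.002},
```

View pics/s10.png

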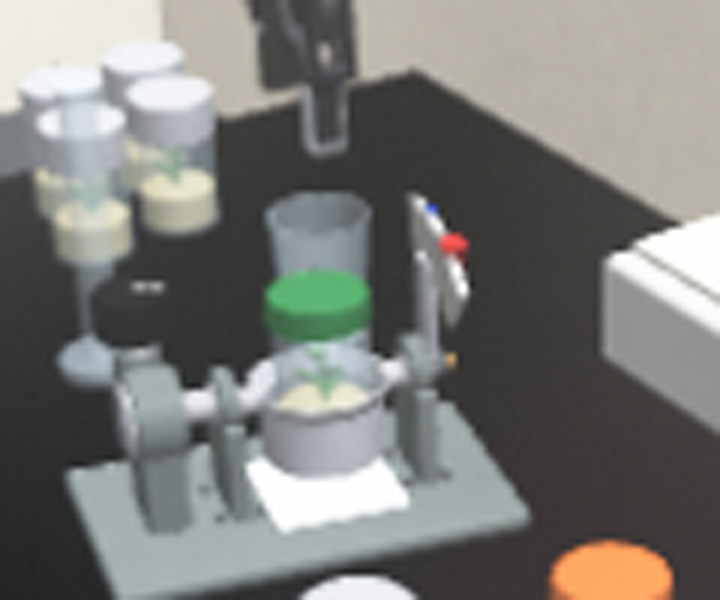

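Run:
```python
from h import *
print(atz(cam('top'),(277,153),0.03), bot.observe()['qpos'])
plan([.686,.180,.215],1.335,5)
```

```text
[0.73138268 0.00845839 0.03      ] [2.80083519e-01 4.04988678e-01 4.93223044e-02 1.22055652e+00
 1.52315215e-04 5.16924950e-01]
yaw now 1.334 t 11.15 pos [0.5377 0.2306 0.2135] rv [ 0.003 -0.001 -0.005]
{"x":31.2,"y":-0.4,"z":-2.9,"wx":0.001,"wy":-0.000,"wz":-0.001},
{"x":31.2,"y":-0.4,"z":-2.9,"wx":0.001,"wy":-0.000,"wz":-0.001},
{"x":31.2,"y":-0.4,"z":-2.9,"wx":0.001,"wy":-0.000,"wz":-0.001},
{"x":31.2,"y":-0.4,"z":-2.9,"wx":0.001,"wy":-0.000,"wz":-0.001},
{"x":31.2,"y":-0.3,"z":-2.9,"wx":0.001,"wy":-0.000,"wz":-0.001},
```

apply_moves:
  commands:
    - {"x": 30,"y": -3,"z": -3,"wx": 0.003,"wy": 0,"wz": -0.005}
    - {"x": 31,"y": -2,"z": -3,"wx": 0,"wy": 0,"wz": 0}
    - {"x": 31,"y": -2,"z": -3,"wx": 0,"wy": 0,"wz": 0}
    - {"x": 31,"y": -1,"z": -3,"wx": 0,"wy": 0,"wz": 0}
    - {"x": 25,"y": 0,"z": -3,"wx": 0,"wy": 0,"wz": 0}
    - {"x": 0,"y": 0,"z": 0,"wx": 0,"wy": 0,"wz": 0}
    - {"x": 0,"y": 0,"z": 0,"wx": 0,"wy": 0,"wz": 0}

```text
time: 11.85
tcp_pos: [0.6828, 0.1801, 0.2223]
orientation: [[0.972, 0.003, 0.233], [-0.233, 0.001, 0.972], [0.002, -1.0, 0.002]]
contact_force: [-0.4, 1.0, 0.2]
grip_width: 0.0855
```

Run:
```python
from h import *
s=bot.observe();print(s['time'],s['tcp_pos'],s['qpos'])
im=bot.grab_frame('wrist');cv2.imwrite('pics/w11.png',im[:,:,::-1])
np.save('w11.npy',np.hstack([s['tcp_pos'],s['orientation'].ravel()]))
```

```text
11.85 [0.68276281 0.18009024 0.22234017] [1.53942208e-01 6.56011555e-01 4.89920278e-01 1.40190814e+00
 1.03875020e-03 3.89281444e-01]
```

View pics/w11.png

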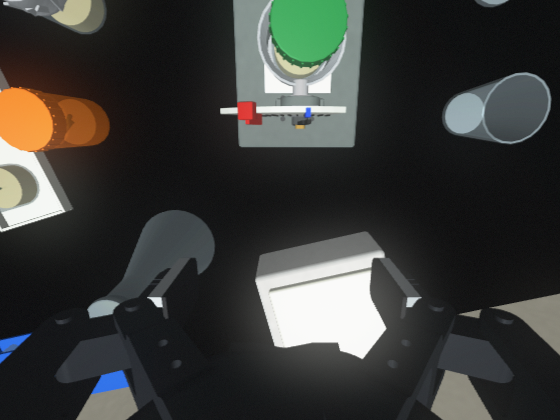

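Run:
```python
from h import *
w=cv2.imread('pics/w11.png')[:,:,::-1];crop(w,215,90,355,160,5,'pics/w11c.png')
```

```text
(no output)
```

View pics/w11c.png

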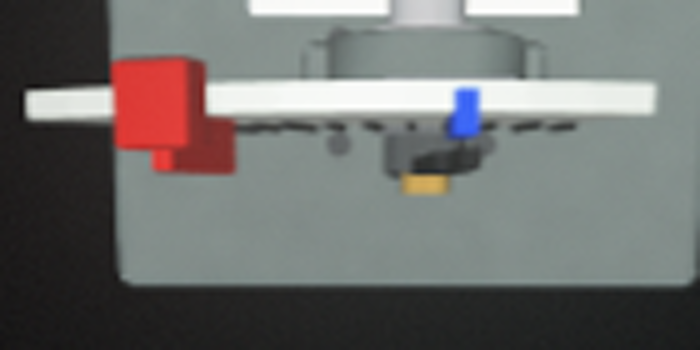

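apply_moves:
  commands:
    - {"x": 0,"y": -3,"z": 0,"wx": 0,"wy": -0.149,"wz": 0}
    - {"x": 0,"y": -3,"z": 0,"wx": 0,"wy": -0.149,"wz": 0}
    - {"x": 0,"y": -3,"z": 0,"wx": 0,"wy": -0.149,"wz": 0}
    - {"x": 0,"y": -3,"z": 0,"wx": 0,"wy": -0.149,"wz": 0}
    - {"x": 0,"y": -3,"z": 0,"wx": 0,"wy": -0.149,"wz": 0}
    - {"x": 0,"y": -3,"z": 0,"wx": 0,"wy": -0.149,"wz": 0}
    - {"x": 0,"y": -3,"z": 0,"wx": 0,"wy": -0.149,"wz": 0}
    - {"x": 0,"y": -3,"z": 0,"wx": 0,"wy": -0.149,"wz": 0}

```text
time: 12.7
tcp_pos: [0.6735, 0.1855, 0.249]
orientation: [[0.565, -0.001, -0.825], [0.825, 0.002, 0.565], [0.001, -1.0, 0.002]]
contact_force: [-0.1, -1.0, -0.4]
grip_width: 0.0852
```

```bash
cat >> h.py <<'E'
# stand frame
SO=np.array([.537,.2305,0]);SY=-.237
SX=np.array([np.cos(SY),np.sin(SY),0]);SYv=np.array([-np.sin(SY),np.cos(SY),0])
def st(x,y,z): return SO+SX*x+SYv*y+np.array([0,0,z])
def view_pose(tcp,pitch):
    """camera on +x side looking back: tool z = -stand y ; pitch>0 leans fingers toward -x"""
    yy=-np.sin(pitch)*SX+np.array([0,0,-np.cos(pitch)]);zz=-SYv;xx=np.cross(yy,zz)
    return np.asarray(tcp),np.stack([xx,yy,zz],1)
def plang(p,G,n):
    s=bot.observe();R=s['orientation'];o=s['tcp_pos'];rv=cv2.Rodrigues(R.T@G)[0].ravel();d=(np.asarray(p)-o)/n*1000
    print('t',s['time'],'pos',o.round(4),'q',s['qpos'].round(2),'rv',rv.round(3))
    for i in range(n):
        q=(R@cv2.Rodrigues(rv*i/n)[0]).T@d
        print('%.0f %.0f %.0f | %.3f %.3f %.3f'%(*q,*(rv/n)))
E
python3 - <<'E'
from h import *
p,G=view_pose(st(.045,-.015,.245),0.5)
c=bot.calibration('wrist')['tool_from_camera'];print('cam at stand',(lambda w:[(w-SO)@SX,(w-SO)@SYv,w[2]])(p+G@c[:3,3]),'view dir',G@c[:3,2])
W=np.eye(4);W[:3,:3]=G;W[:3,3]=p;I=np.linalg.inv(W@c);C=(cam('wrist')[0],I[:3,:3],I[:3,3])
for t in (0,.2,.4): print(proj(C,st(.075,-.083*np.sin(t),.085+.083*np.cos(t))))
plang(p,G,13)
E
```

```text
cam at stand [np.float64(0.18896465459087805), np.float64(-0.015094364203343329), np.float64(0.36503213907717935)] view dir [-0.68113663  0.16319776 -0.71373621]
[263.7648445  137.13476009]
[285.4228183  136.04298564]
[305.76439015 132.82781809]
t 12.7 pos [0.6735 0.1855 0.249 ] q [ 0.16  0.64  0.53  1.46  0.   -0.81] rv [ 0.482 -1.887 -0.33 ]
-3 0 7 | 0.037 -0.145 -0.025
-2 1 7 | 0.037 -0.145 -0.025
-1 1 7 | 0.037 -0.145 -0.025
0 1 7 | 0.037 -0.145 -0.025
1 1 7 | 0.037 -0.145 -0.025
2 2 7 | 0.037 -0.145 -0.025
3 2 7 | 0.037 -0.145 -0.025
4 2 6 | 0.037 -0.145 -0.025
5 3 5 | 0.037 -0.145 -0.025
5 3 4 | 0.037 -0.145 -0.025
6 3 3 | 0.037 -0.145 -0.025
6 3 2 | 0.037 -0.145 -0.025
6 4 1 | 0.037 -0.145 -0.025
```

apply_moves:
  commands:
    - {"x": -3,"y": 0,"z": 7,"wx": 0.037,"wy": -0.145,"wz": -0.025}
    - {"x": -2,"y": 1,"z": 7,"wx": 0.037,"wy": -0.145,"wz": -0.025}
    - {"x": -1,"y": 1,"z": 7,"wx": 0.037,"wy": -0.145,"wz": -0.025}
    - {"x": 0,"y": 1,"z": 7,"wx": 0.037,"wy": -0.145,"wz": -0.025}
    - {"x": 1,"y": 1,"z": 7,"wx": 0.037,"wy": -0.145,"wz": -0.025}
    - {"x": 2,"y": 2,"z": 7,"wx": 0.037,"wy": -0.145,"wz": -0.025}
    - {"x": 3,"y": 2,"z": 7,"wx": 0.037,"wy": -0.145,"wz": -0.025}
    - {"x": 4,"y": 2,"z": 6,"wx": 0.037,"wy": -0.145,"wz": -0.025}

```text
time: 13.5
tcp_pos: [0.6047, 0.2032, 0.2524]
orientation: [[-0.49, -0.262, -0.831], [0.818, 0.19, -0.543], [0.3, -0.946, 0.121]]
contact_force: [0.9, -0.0, -0.7]
grip_width: 0.0855
```

Run:
```python
from h import *
p,G=view_pose(st(.045,-.015,.205),0.5)
plang(p,G,7)
```

```text
t 13.5 pos [0.6047 0.2032 0.2524] q [ 0.09  0.75  0.69  1.76  0.21 -2.07] rv [ 0.19  -0.74  -0.137]
0 7 2 | 0.027 -0.106 -0.020
0 8 2 | 0.027 -0.106 -0.020
0 8 2 | 0.027 -0.106 -0.020
0 8 2 | 0.027 -0.106 -0.020
0 8 1 | 0.027 -0.106 -0.020
0 8 1 | 0.027 -0.106 -0.020
0 8 1 | 0.027 -0.106 -0.020
```

apply_moves:
  commands:
    - {"x": 0,"y": 6,"z": 2,"wx": 0.018,"wy": -0.106,"wz": -0.018}
    - {"x": 0,"y": 7,"z": 2,"wx": 0.018,"wy": -0.106,"wz": -0.018}
    - {"x": 0,"y": 7,"z": 2,"wx": 0.018,"wy": -0.106,"wz": -0.018}
    - {"x": 0,"y": 7,"z": 2,"wx": 0.018,"wy": -0.106,"wz": -0.018}
    - {"x": 0,"y": 7,"z": 1,"wx": 0.018,"wy": -0.106,"wz": -0.018}
    - {"x": 0,"y": 7,"z": 1,"wx": 0.018,"wy": -0.106,"wz": -0.018}
    - {"x": 0,"y": 0,"z": 0,"wx": 0.018,"wy": -0.1,"wz": -0.018}
    - {"x": 0,"y": 0,"z": 0,"wx": 0,"wy": 0,"wz": 0}

```text
time: 14.3
tcp_pos: [0.5765, 0.209, 0.2175]
orientation: [[-0.874, -0.433, -0.221], [0.172, 0.151, -0.973], [0.455, -0.888, -0.058]]
contact_force: [0.2, -0.4, -0.2]
grip_width: 0.0852
```

Run:
```python
from h import *
s=bot.observe();print(s['time'],s['tcp_pos'],s['qpos'])
np.save('w12.npy',np.hstack([s['tcp_pos'],s['orientation'].ravel()]))
im=bot.grab_frame('wrist');cv2.imwrite('pics/w12.png',im[:,:,::-1])
p,G=view_pose(st(.045,-.015,.205),0.5)
plang(p,G,1)
```

```text
14.3 [0.57651665 0.20899676 0.2175233 ] [ 0.11158853  0.918934    0.85306402  1.94085082  0.19997299 -2.8646615 ]
t 14.35 pos [0.5767 0.209  0.2178] q [ 0.11  0.92  0.85  1.94  0.2  -2.86] rv [ 0.046  0.036 -0.027]
-7 11 4 | 0.046 0.036 -0.027
```

View pics/w12.png

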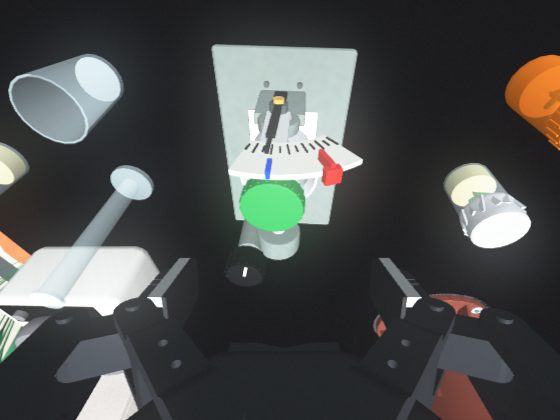

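Run:
```python
from h import *
w=cv2.imread('pics/w12.png')[:,:,::-1];crop(w,220,85,370,195,5,'pics/w12c.png')
```

```text
(no output)
```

View pics/w12c.png

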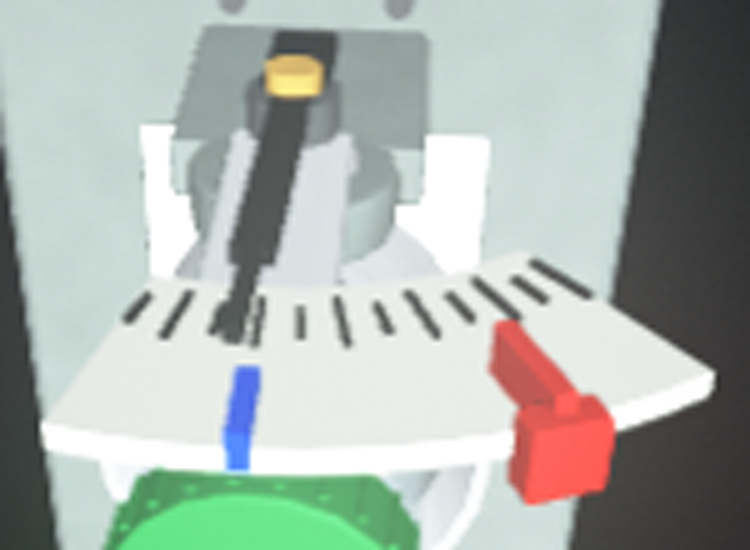

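```bash
cat >> h.py <<'E'
def wcam(fn):
    a=np.load(fn);W=np.eye(4);W[:3,3]=a[:3];W[:3,:3]=a[3:].reshape(3,3)
    c=bot.calibration('wrist');I=np.linalg.inv(W@c['tool_from_camera'])
    return np.array([[c['fx'],0,c['cx']],[0,c['fy'],c['cy']],[0,0,1.]]),I[:3,:3],I[:3,3]
def onx(C,uv,X):
    K,R,t=C;d=R.T@np.linalg.solve(K,[uv[0],uv[1],1.]);o=-R.T@t
    k=(X-(o-SO)@SX)/(d@SX);p=o+k*d-SO;return p@SYv,p[2]
def ang(C,uv,X):
    y,z=onx(C,uv,X);z-=.085;return np.arctan2(-y,z),np.hypot(y,z)
E
python3 - <<'E'
from h import *
C=wcam('w12.npy');f=lambda u,v:(220+u/5-.4,85+v/5-.4)
P=dict(bluein=(248,368),bluetop=(237,468),redtip=(507,322),redcorner=(493,372),ptip=(232,342),ptip_neck=(250,265),axis=(293,75),tickL=(258,345),tickLtop=(257,297),t3=(300,322),t4a=(337,297),t4b=(347,345),t7=(425,315),t9a=(477,280),t9b=(518,317),t11a=(533,262),t11b=(592,295),tl=(135,308),tl2=(178,315))
for X in (.07,.074,.078):
    print(X,{k:tuple(np.round(ang(C,f(*v),X),3)) for k,v in P.items()})
E
```

```text
0.07 {'bluein': (np.float64(-0.033), np.float64(0.078)), 'bluetop': (np.float64(-0.017), np.float64(0.102)), 'redtip': (np.float64(0.512), np.float64(0.072)), 'redcorner': (np.float64(0.403), np.float64(0.083)), 'ptip': (np.float64(-0.079), np.float64(0.072)), 'ptip_neck': (np.float64(-0.107), np.float64(0.049)), 'axis': (np.float64(-3.0), np.float64(0.028)), 'tickL': (np.float64(-0.024), np.float64(0.072)), 'tickLtop': (np.float64(-0.054), np.float64(0.058)), 't3': (np.float64(0.061), np.float64(0.065)), 't4a': (np.float64(0.158), np.float64(0.058)), 't4b': (np.float64(0.158), np.float64(0.072)), 't7': (np.float64(0.354), np.float64(0.066)), 't9a': (np.float64(0.55), np.float64(0.059)), 't9b': (np.float64(0.544), np.float64(0.071)), 't11a': (np.float64(0.74), np.float64(0.059)), 't11b': (np.float64(0.739), np.float64(0.072)), 'tl': (np.float64(-0.326), np.float64(0.067)), 'tl2': (np.float64(-0.222), np.float64(0.066))}
0.074 {'bluein': (np.float64(-0.023), np.float64(0.085)), 'bluetop': (np.float64(-0.01), np.float64(0.108)), 'redtip': (np.float64(0.461), np.float64(0.077)), 'redcor
[... 1007 characters left out ...]
48), np.float64(0.085)), 'ptip_neck': (np.float64(-0.058), np.float64(0.063)), 'axis': (np.float64(-2.831), np.float64(0.008)), 'tickL': (np.float64(-0.005), np.float64(0.085)), 'tickLtop': (np.float64(-0.024), np.float64(0.072)), 't3': (np.float64(0.062), np.float64(0.079)), 't4a': (np.float64(0.135), np.float64(0.072)), 't4b': (np.float64(0.138), np.float64(0.085)), 't7': (np.float64(0.288), np.float64(0.078)), 't9a': (np.float64(0.432), np.float64(0.071)), 't9b': (np.float64(0.443), np.float64(0.083)), 't11a': (np.float64(0.579), np.float64(0.07)), 't11b': (np.float64(0.601), np.float64(0.082)), 'tl': (np.float64(-0.239), np.float64(0.079)), 'tl2': (np.float64(-0.157), np.float64(0.079))}
```

```bash
cat >> h.py <<'E'
def down(yaw):
    zz=np.array([np.cos(yaw),np.sin(yaw),0]);yy=np.array([0,0,-1.]);return np.stack([np.cross(yy,zz),yy,zz],1)
E
python3 - <<'E'
from h import *
print('cyl foot',atz(cam('top'),(123,230),.0))
plang([.449,.285,.21],down(2.14),18)
E
```

```text
cyl foot [0.5071006  0.47459986 0.        ]
t 14.35 pos [0.5767 0.209  0.2178] q [ 0.11  0.92  0.85  1.94  0.2  -2.86] rv [-0.526  2.304  0.298]
7 4 -2 | -0.029 0.128 0.017
7 4 -1 | -0.029 0.128 0.017
7 4 -0 | -0.029 0.128 0.017
7 4 1 | -0.029 0.128 0.017
7 4 2 | -0.029 0.128 0.017
7 3 3 | -0.029 0.128 0.017
7 3 4 | -0.029 0.128 0.017
6 3 5 | -0.029 0.128 0.017
6 3 5 | -0.029 0.128 0.017
5 3 6 | -0.029 0.128 0.017
4 2 7 | -0.029 0.128 0.017
3 2 7 | -0.029 0.128 0.017
2 2 8 | -0.029 0.128 0.017
1 1 8 | -0.029 0.128 0.017
0 1 8 | -0.029 0.128 0.017
-1 1 8 | -0.029 0.128 0.017
-2 1 8 | -0.029 0.128 0.017
-3 1 8 | -0.029 0.128 0.017
```

apply_moves:
  commands:
    - {"x": 8,"y": 2,"z": -2,"wx": -0.029,"wy": 0.134,"wz": 0.017}
    - {"x": 8,"y": 2,"z": -1,"wx": -0.029,"wy": 0.134,"wz": 0.017}
    - {"x": 8,"y": 3,"z": 0,"wx": -0.029,"wy": 0.134,"wz": 0.017}
    - {"x": 8,"y": 3,"z": 1,"wx": -0.029,"wy": 0.134,"wz": 0.017}
    - {"x": 8,"y": 3,"z": 2,"wx": -0.029,"wy": 0.134,"wz": 0.017}
    - {"x": 8,"y": 3,"z": 3,"wx": -0.029,"wy": 0.134,"wz": 0.017}
    - {"x": 8,"y": 3,"z": 4,"wx": -0.029,"wy": 0.134,"wz": 0.017}
    - {"x": 7,"y": 3,"z": 5,"wx": -0.029,"wy": 0.134,"wz": 0.017}

```text
time: 15.15
tcp_pos: [0.5127, 0.2476, 0.2253]
orientation: [[-0.151, -0.178, -0.972], [0.955, 0.226, -0.19], [0.253, -0.958, 0.136]]
contact_force: [0.8, -0.5, 0.2]
grip_width: 0.0857
```

Run:
```python
from h import *
plang([.449,.285,.20],down(2.14),8)
```

```text
t 15.15 pos [0.5127 0.2476 0.2253] q [ 0.16  0.47  0.13  1.38  0.25 -1.6 ] rv [-0.273  1.168  0.145]
5 6 6 | -0.034 0.146 0.018
4 5 7 | -0.034 0.146 0.018
3 5 8 | -0.034 0.146 0.018
2 5 8 | -0.034 0.146 0.018
1 4 9 | -0.034 0.146 0.018
-1 4 9 | -0.034 0.146 0.018
-2 4 9 | -0.034 0.146 0.018
-3 3 9 | -0.034 0.146 0.018
```

apply_moves:
  commands:
    - {"x": 5,"y": 5,"z": 6,"wx": -0.036,"wy": 0.148,"wz": 0.018}
    - {"x": 4,"y": 5,"z": 7,"wx": -0.036,"wy": 0.148,"wz": 0.018}
    - {"x": 3,"y": 5,"z": 8,"wx": -0.036,"wy": 0.148,"wz": 0.018}
    - {"x": 2,"y": 5,"z": 8,"wx": -0.036,"wy": 0.148,"wz": 0.018}
    - {"x": 1,"y": 5,"z": 9,"wx": -0.036,"wy": 0.148,"wz": 0.018}
    - {"x": -1,"y": 4,"z": 9,"wx": -0.036,"wy": 0.148,"wz": 0.018}
    - {"x": -2,"y": 4,"z": 9,"wx": -0.036,"wy": 0.148,"wz": 0.018}
    - {"x": -3,"y": 4,"z": 9,"wx": -0.036,"wy": 0.148,"wz": 0.018}

```text
time: 15.95
tcp_pos: [0.4413, 0.2866, 0.2038]
orientation: [[0.839, 0.025, -0.544], [0.544, 0.016, 0.839], [0.029, -1.0, -0.0]]
contact_force: [0.2, -0.9, -0.7]
grip_width: 0.0855
```

Run:
```python
from h import *
plang([.449,.285,.19],down(2.14),2)
```

```text
t 15.95 pos [0.4413 0.2866 0.2038] q [ 0.43  0.26 -0.18  1.1   0.   -0.14] rv [0.    0.006 0.029]
3 7 -3 | 0.000 0.003 0.015
3 7 -3 | 0.000 0.003 0.015
```

apply_moves:
  commands:
    - {"x": 6,"y": 20,"z": -5,"wx": 0,"wy": 0.006,"wz": 0.029}
    - {"x": 0,"y": 20,"z": 0,"wx": 0,"wy": 0,"wz": 0}
    - {"x": 0,"y": 0,"z": 0,"wx": 0,"wy": 0,"wz": 0}
    - {"x": 0,"y": 0,"z": 0,"wx": 0,"wy": 0,"wz": 0}

```text
time: 16.35
tcp_pos: [0.4459, 0.2878, 0.1661]
orientation: [[0.85, 0.006, -0.527], [0.527, 0.003, 0.85], [0.007, -1.0, -0.001]]
contact_force: [-1.1, 0.2, 0.6]
grip_width: 0.0852
```

Run:
```python
from h import *
C=cam('wrist');im=bot.grab_frame('wrist');cv2.imwrite('pics/w13.png',im[:,:,::-1])
print(proj(C,[.449,.285,.150]))
for a in np.arange(0,6.28,1.57): print(proj(C,np.array([.449+.022*np.cos(a),.285+.022*np.sin(a),.15])).round(0))
plang([.449,.285,.087],down(2.14),2)
```

```text
[277.5697306  233.77087961]
[262. 258.]
[304. 249.]
[295. 208.]
[250. 218.]
t 16.4 pos [0.4458 0.2877 0.1661] q [ 0.44  0.32 -0.21  1.04 -0.   -0.12] rv [ 0.001 -0.014  0.006]
0 40 -2 | 0.000 -0.007 0.003
1 40 -2 | 0.000 -0.007 0.003
```

View pics/w13.png

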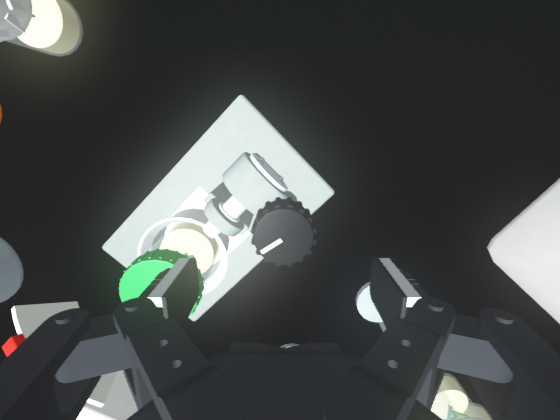

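Run:
```python
from h import *
im=cv2.imread('pics/w13.png');crop(im[:,:,::-1],240,185,330,280,6,'pics/w13c.png')
C=cam('wrist');print([atz(C,p,.150) for p in [(286,236),(284,234),(288,238)]])
```

```text
[array([0.44722103, 0.29081174, 0.15      ]), array([0.44669481, 0.28883497, 0.15      ]), array([0.44774941, 0.29279665, 0.15      ])]
```

View pics/w13c.png

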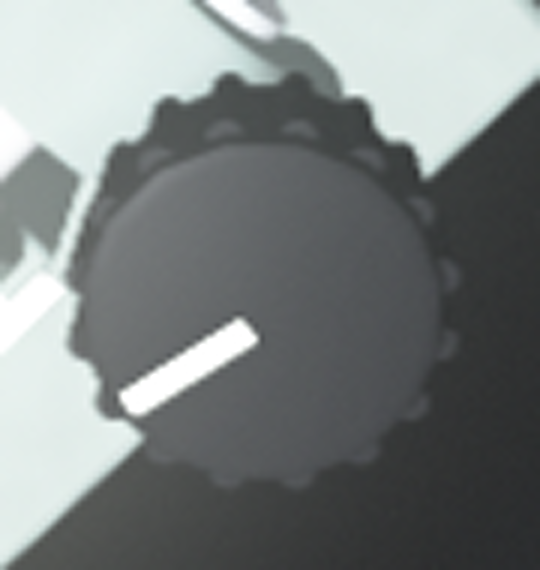

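apply_moves:
  commands:
    - {"x": 1,"y": 25,"z": -1,"wx": 0,"wy": 0,"wz": 0.006}
    - {"x": 0,"y": 25,"z": 0,"wx": 0,"wy": 0,"wz": 0}
    - {"x": 0,"y": 22,"z": 0,"wx": 0,"wy": 0,"wz": 0}
    - {"x": 0,"y": 0,"z": 0,"wx": 0,"wy": 0,"wz": 0}
    - {"x": 0,"y": 0,"z": 0,"wx": 0,"wy": 0,"wz": 0}

```text
time: 16.9
tcp_pos: [0.4508, 0.2884, 0.099]
orientation: [[0.852, 0.011, -0.523], [0.523, 0.005, 0.852], [0.012, -1.0, -0.002]]
contact_force: [0.6, -0.3, 0.5]
grip_width: 0.0855
```

Run:
```python
from h import *
C=cam('wrist');im=bot.grab_frame('wrist');cv2.imwrite('pics/w14.png',im[:,:,::-1])
im=bot.grab_frame('side');crop(im,175,120,295,220,6,'pics/s14.png')
plang([.4468,.2872,.087],down(2.137),1)
```

```text
t 17.0 pos [0.451  0.2886 0.0992] q [ 0.43  0.38 -0.31  0.87 -0.   -0.12] rv [ 0.002 -0.015  0.012]
-4 12 1 | 0.002 -0.015 0.012
```

View pics/w14.png

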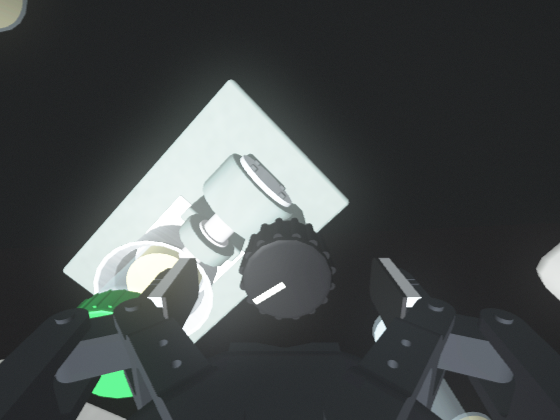

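View pics/s14.png

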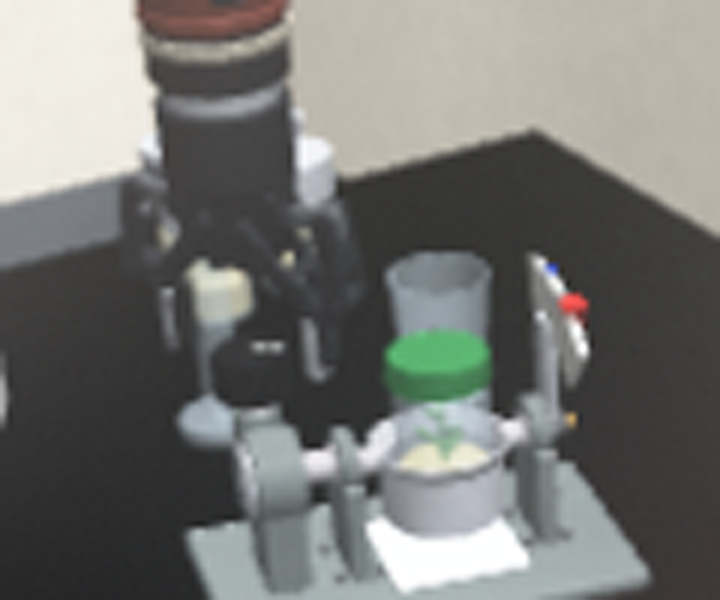

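Run:
```python
from h import *
im=cv2.imread('pics/w14.png');crop(im[:,:,::-1],230,205,350,330,5,'pics/w14c.png')
C=cam('wrist');s=bot.observe()
for p in [(288,277),(290,280)]: print(s['orientation'].T@(atz(C,p,.150)-s['tcp_pos']),atz(C,p,.15))
```

```text
[-0.00172101 -0.05079435  0.00226844] [0.44773784 0.28936375 0.15      ]
[-0.00012953 -0.05077646  0.00322694] [0.4485921  0.29101363 0.15      ]
```

View pics/w14c.png

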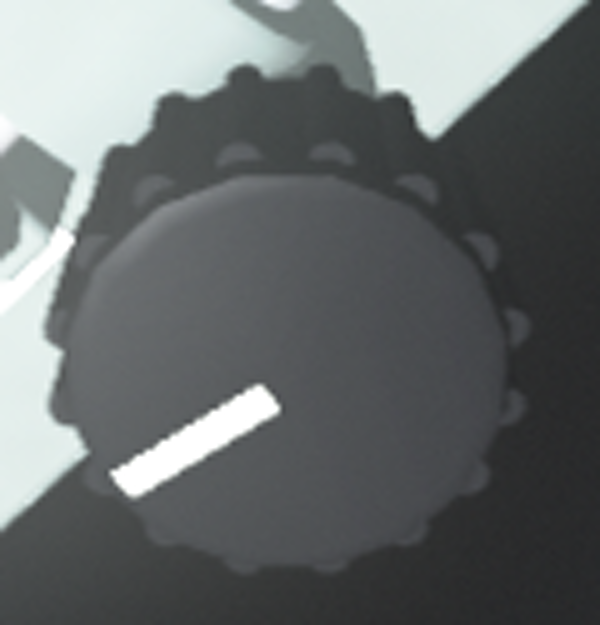

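apply_moves:
  commands:
    - {"x": -2,"y": 12,"z": 1.5,"wx": 0.002,"wy": 0,"wz": 0.012}
    - {"x": 0,"y": 0,"z": 0,"wx": 0,"wy": 0,"wz": 0}

```text
time: 17.2
tcp_pos: [0.4497, 0.2894, 0.0885]
orientation: [[0.852, 0.002, -0.523], [0.523, 0.001, 0.852], [0.003, -1.0, 0.0]]
contact_force: [-0.6, 0.2, 0.7]
grip_width: 0.0857
```

Run:
```python
from h import *
plang([.448,.2885,.087],down(2.137),1)
print(bot.observe()['contact_force'])
```

```text
t 17.2 pos [0.4497 0.2894 0.0885] q [ 0.43  0.4  -0.31  0.86  0.   -0.12] rv [ 0.    -0.016  0.003]
-2 1 0 | 0.000 -0.016 0.003
[-0.62007768  0.2228963   0.6566166 ]
```

Close on the knob.

apply_moves:
  commands:
    - {"x": -1,"y": 1,"z": 0,"wx": 0,"wy": 0,"wz": 0.003}
    - {"x": 0,"y": 0,"z": 0,"wx": 0,"wy": 0,"wz": 0}
    - {"x": 0,"y": 0,"z": 0,"wx": 0,"wy": 0,"wz": 0}
    - {"x": 0,"y": 0,"z": 0,"wx": 0,"wy": 0,"wz": 0}
    - {"x": 0,"y": 0,"z": 0,"wx": 0,"wy": 0,"wz": 0}
  fingers: 255

```text
time: 17.7
tcp_pos: [0.4491, 0.2892, 0.0882]
orientation: [[0.852, 0.0, -0.523], [0.523, 0.0, 0.852], [0.0, -1.0, -0.0]]
contact_force: [-0.3, -0.5, -2.6]
grip_width: 0.0422
```

Run:
```python
from h import *
s=bot.observe();print(s['contact_force'],s['ft_torque'],s['grip_width'],s['tcp_pos'],s['qpos'])
im=bot.grab_frame('wrist');cv2.imwrite('pics/w15.png',im[:,:,::-1])
```

```text
[-0.32423462 -0.49674815 -2.55118856] [ 0.068603   -0.07386272 -0.0083512 ] 0.04221882917391461 [0.44913068 0.28915017 0.0881542 ] [ 4.35136395e-01  3.97088297e-01 -3.10390126e-01  8.63094316e-01
 -5.31345351e-05 -1.15627954e-01]
```

View pics/w15.png

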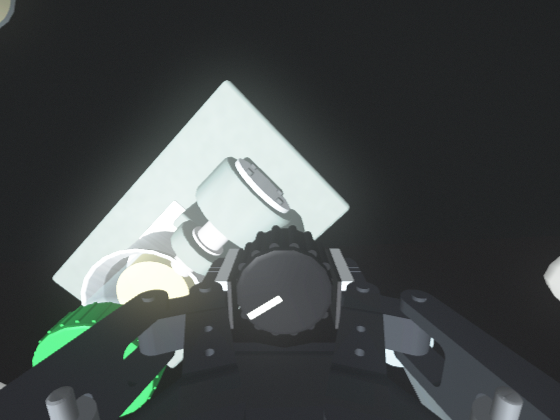

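apply_moves:
  commands:
    - {"x": 0,"y": 0,"z": 0,"wx": 0,"wy": -0.1,"wz": 0}
    - {"x": 0,"y": 0,"z": 0,"wx": 0,"wy": -0.145,"wz": 0}
    - {"x": 0,"y": 0,"z": 0,"wx": 0,"wy": -0.145,"wz": 0}
    - {"x": 0,"y": 0,"z": 0,"wx": 0,"wy": -0.145,"wz": 0}

```text
time: 18.15
tcp_pos: [0.4494, 0.2889, 0.0881]
orientation: [[0.453, 0.001, -0.892], [0.892, -0.0, 0.453], [0.0, -1.0, -0.001]]
contact_force: [1.3, -0.9, -0.0]
grip_width: 0.0426
```

Run:
```python
from h import *
s=bot.observe();print(s['contact_force'],s['ft_torque'],s['grip_width'],s['tcp_pos'],s['qpos'])
plang([.449,.289,.088],down(2.137+.6),1)
im=bot.grab_frame('wrist');cv2.imwrite('pics/w16.png',im[:,:,::-1])
```

```text
[ 1.26215977 -0.90872154 -0.04531528] [-0.02908459  0.04506856 -0.18565277] 0.042584423360708966 [0.44944361 0.28889567 0.08810633] [ 4.34815840e-01  3.97148786e-01 -3.10438303e-01  8.62676071e-01
 -5.96240750e-04 -6.66327699e-01]
t 18.15 pos [0.4494 0.2889 0.0881] q [ 0.43  0.4  -0.31  0.86 -0.   -0.67] rv [ 0.001 -0.065  0.   ]
-0 0 0 | 0.001 -0.065 0.000
```

View pics/w16.png

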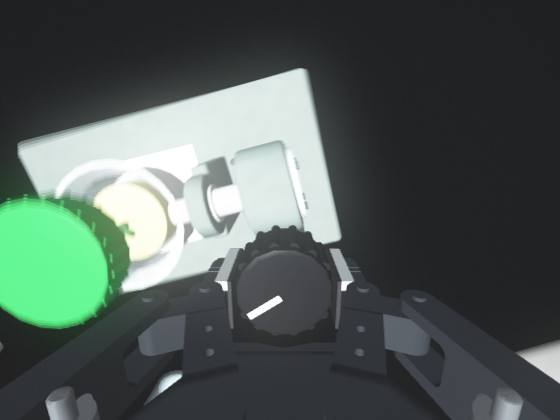

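apply_moves:
  commands:
    - {"x": 0,"y": 0,"z": 0,"wx": 0,"wy": -0.145,"wz": 0}
    - {"x": 0,"y": 0,"z": 0,"wx": 0,"wy": -0.145,"wz": 0}
    - {"x": 0,"y": 0,"z": 0,"wx": 0,"wy": -0.145,"wz": 0}
    - {"x": 0,"y": 0,"z": 0,"wx": 0,"wy": -0.145,"wz": 0}
    - {"x": 0,"y": 0,"z": 0,"wx": 0,"wy": -0.145,"wz": 0}
    - {"x": 0,"y": 0,"z": 0,"wx": 0,"wy": -0.145,"wz": 0}

```text
time: 18.8
tcp_pos: [0.4501, 0.2889, 0.0881]
orientation: [[-0.399, 0.002, -0.917], [0.917, -0.0, -0.399], [-0.001, -1.0, -0.001]]
contact_force: [-0.0, 0.9, -0.3]
grip_width: 0.0426
```

Run:
```python
from h import *
s=bot.observe();print(s['contact_force'],s['ft_torque'],s['grip_width'],s['tcp_pos'],s['qpos'])
plang([.4493,.289,.088],down(2.137+1.4),1)
im=bot.grab_frame('wrist');cv2.imwrite('pics/w17.png',im[:,:,::-1])
```

```text
[-0.04042936  0.89232064 -0.32323061] [ 0.00587456 -0.00112544 -0.11057981] 0.04264809744876013 [0.45005068 0.28887249 0.0881197 ] [ 4.34418955e-01  3.97296563e-01 -3.10163772e-01  8.61925787e-01
 -7.83246890e-04 -1.54693864e+00]
t 18.8 pos [0.4501 0.2889 0.0881] q [ 0.43  0.4  -0.31  0.86 -0.   -1.55] rv [ 0.001  0.015 -0.001]
0 0 1 | 0.001 0.015 -0.001
```

View pics/w17.png

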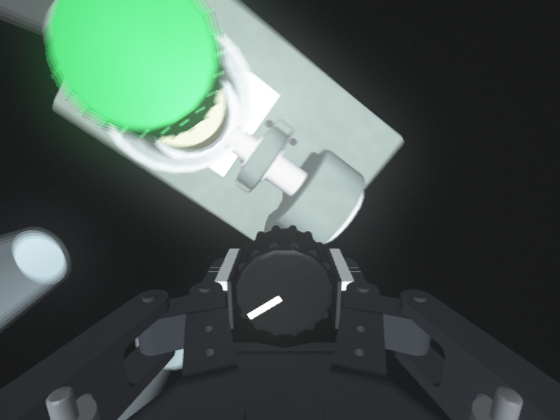

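apply_moves:
  commands:
    - {"x": 0,"y": 0,"z": 0,"wx": 0,"wy": -0.145,"wz": 0}
    - {"x": 0,"y": 0,"z": 0,"wx": 0,"wy": -0.145,"wz": 0}
    - {"x": 0,"y": 0,"z": 0,"wx": 0,"wy": -0.145,"wz": 0}
    - {"x": 0,"y": 0,"z": 0,"wx": 0,"wy": -0.145,"wz": 0}
    - {"x": 0,"y": 0,"z": 0,"wx": 0,"wy": -0.145,"wz": 0}
    - {"x": 0,"y": 0,"z": 0,"wx": 0,"wy": -0.1,"wz": 0}
    - {"x": 0,"y": 0,"z": 0,"wx": 0,"wy": -0.03,"wz": 0}

```text
time: 19.55
tcp_pos: [0.4504, 0.2893, 0.0881]
orientation: [[-0.952, 0.002, -0.305], [0.305, 0.001, -0.952], [-0.002, -1.0, -0.001]]
contact_force: [-0.2, 0.1, 0.1]
grip_width: 0.0424
```

Run:
```python
from h import *
s=bot.observe();print(s['contact_force'],s['ft_torque'],s['grip_width'],s['tcp_pos'],s['qpos'])
im=bot.grab_frame('wrist');cv2.imwrite('pics/w18.png',im[:,:,::-1])
im=bot.grab_frame('side');crop(im,175,120,295,220,6,'pics/s18.png')
```

```text
[-0.18506897  0.11312919  0.059681  ] [-0.06155206  0.01570353 -0.14214142] 0.04236719807074994 [0.45042249 0.28932109 0.08810558] [ 4.34440669e-01  3.97493031e-01 -3.09895077e-01  8.61112728e-01
 -1.10955446e-04 -2.39697659e+00]
```

View pics/w18.png

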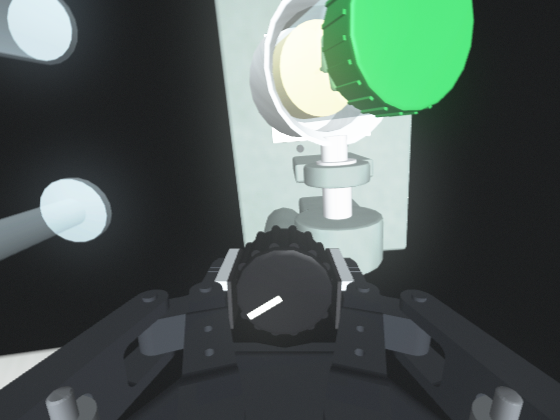

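View pics/s18.png

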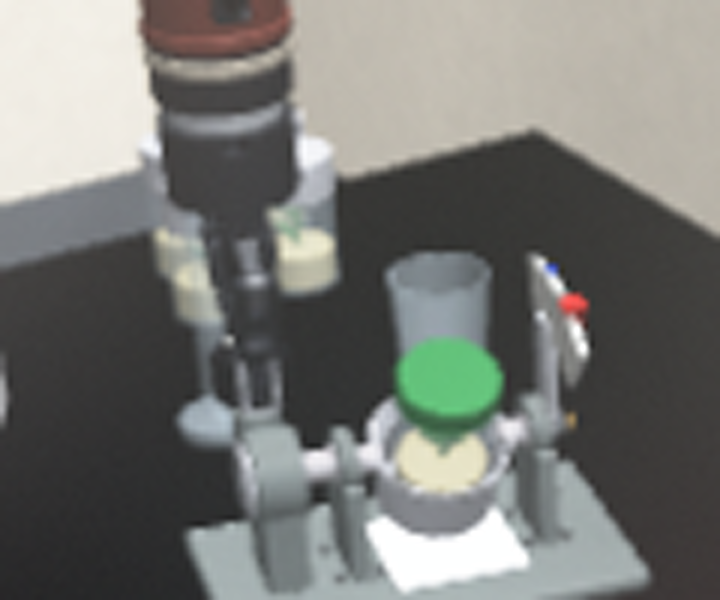

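apply_moves:
  commands:
    - {"x": 0,"y": 0,"z": 0,"wx": 0,"wy": 0,"wz": 0}
    - {"x": 0,"y": 0,"z": 0,"wx": 0,"wy": 0,"wz": 0}
    - {"x": 0,"y": 0,"z": 0,"wx": 0,"wy": 0,"wz": 0}
    - {"x": 0,"y": 0,"z": 0,"wx": 0,"wy": 0,"wz": 0}
    - {"x": 0,"y": -30,"z": 0,"wx": 0,"wy": 0,"wz": 0}
    - {"x": 0,"y": -40,"z": 0,"wx": 0,"wy": 0,"wz": 0}
    - {"x": 0,"y": -40,"z": 0,"wx": 0,"wy": 0,"wz": 0}
  fingers: 0

```text
time: 20.35
tcp_pos: [0.4464, 0.2874, 0.1958]
orientation: [[-0.948, -0.008, -0.318], [0.318, -0.004, -0.948], [0.006, -1.0, 0.006]]
contact_force: [0.4, 0.8, 0.9]
grip_width: 0.0855
```

Run:
```python
from h import *
print(bot.observe()['contact_force'],bot.observe()['grip_width'])
p,G=view_pose(st(.045,-.015,.217),0.45)
plang(p,G,8)
```

```text
[0.37998078 0.81331285 0.92381353] 0.08549241164316276
t 20.35 pos [0.4464 0.2874 0.1958] q [ 0.43  0.31 -0.13  1.13 -0.   -2.38] rv [ 0.014 -0.087 -0.443]
-19 -3 5 | 0.002 -0.011 -0.055
-19 -4 5 | 0.002 -0.011 -0.055
-18 -5 5 | 0.002 -0.011 -0.055
-18 -6 5 | 0.002 -0.011 -0.055
-17 -7 5 | 0.002 -0.011 -0.055
-17 -8 6 | 0.002 -0.011 -0.055
-17 -9 6 | 0.002 -0.011 -0.055
-16 -9 6 | 0.002 -0.011 -0.055
```

apply_moves:
  commands:
    - {"x": -22,"y": -5,"z": 5,"wx": 0.002,"wy": -0.012,"wz": -0.06}
    - {"x": -22,"y": -5,"z": 5,"wx": 0.002,"wy": -0.012,"wz": -0.06}
    - {"x": -22,"y": -6,"z": 6,"wx": 0.002,"wy": -0.012,"wz": -0.06}
    - {"x": -21,"y": -7,"z": 6,"wx": 0.002,"wy": -0.012,"wz": -0.06}
    - {"x": -20,"y": -8,"z": 6,"wx": 0.002,"wy": -0.012,"wz": -0.06}
    - {"x": -20,"y": -9,"z": 6,"wx": 0.002,"wy": -0.012,"wz": -0.06}
    - {"x": -14,"y": -9,"z": 6,"wx": 0.002,"wy": -0.012,"wz": -0.06}
    - {"x": 0,"y": 0,"z": 0,"wx": 0,"wy": 0,"wz": 0}

```text
time: 21.15
tcp_pos: [0.5834, 0.2066, 0.2258]
orientation: [[-0.885, -0.4, -0.237], [0.213, 0.105, -0.971], [0.414, -0.91, -0.007]]
contact_force: [-0.5, -1.2, -1.3]
grip_width: 0.0853
```

Run:
```python
from h import *
p,G=view_pose(st(.045,-.015,.217),0.45)
plang(p,G,2)
```

```text
t 21.15 pos [0.5834 0.2066 0.2258] q [ 0.13  0.9   0.87  1.93  0.16 -2.8 ] rv [ 0.008  0.001 -0.023]
1 5 1 | 0.004 0.001 -0.012
1 5 1 | 0.004 0.001 -0.012
```

apply_moves:
  commands:
    - {"x": 2,"y": 9,"z": 2,"wx": 0,"wy": 0,"wz": -0.01}
    - {"x": 0,"y": 0,"z": 0,"wx": 0,"wy": 0,"wz": 0}

```text
time: 21.35
tcp_pos: [0.5783, 0.2057, 0.216]
orientation: [[-0.88, -0.41, -0.239], [0.214, 0.107, -0.971], [0.424, -0.906, -0.006]]
contact_force: [-0.5, 0.2, -0.2]
grip_width: 0.0853
```

Run:
```python
from h import *
s=bot.observe();print(s['time'],s['tcp_pos'])
np.save('w19.npy',np.hstack([s['tcp_pos'],s['orientation'].ravel()]))
im=bot.grab_frame('wrist');cv2.imwrite('pics/w19.png',im[:,:,::-1]);crop(im,220,75,370,195,5,'pics/w19c.png')
```

```text
21.35 [0.57826338 0.20570551 0.21601299]
```

View pics/w19c.png

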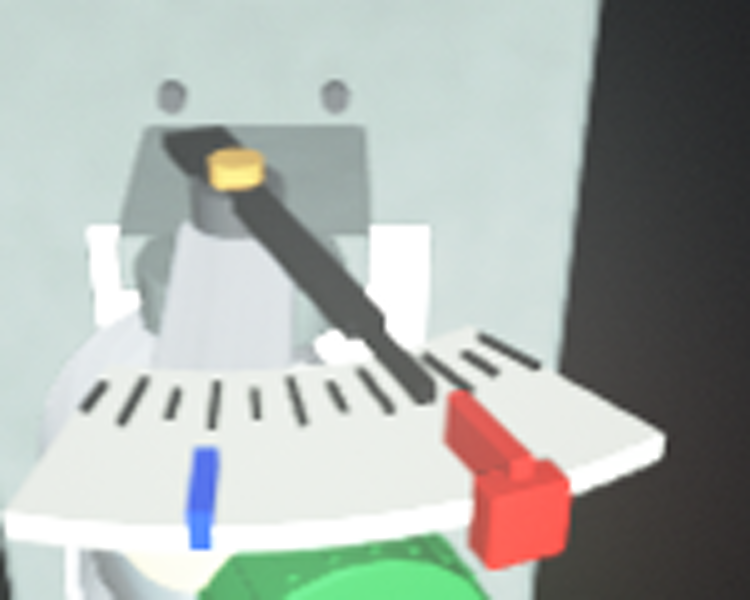

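```bash
cat >> h.py <<'E'
from scipy.optimize import brentq
def angr(C,uv,r=.083):
    X=brentq(lambda x:ang(C,uv,x)[1]-r,.065,.09);return ang(C,uv,X)[0],X
E
python3 - <<'E'
from h import *
C=wcam('w19.npy');f=lambda u,v:(220+u/5-.4,75+v/5-.4)
for X in (.075,.0775,.08): print(X,[np.round(ang(C,f(*v),X),3) for v in [(427,400),(459,393),(380,328),(203,450),(201,520)]])
for v in [(427,400),(459,393)]: print(angr(C,f(*v)))
C=wcam('w12.npy');f=lambda u,v:(220+u/5-.4,85+v/5-.4)
for v in [(232,342),(507,322)]: print(angr(C,f(*v)))
E
```

```text
0.075 [array([0.385, 0.078]), array([0.452, 0.078]), array([0.432, 0.055]), array([-0.027,  0.086]), array([-0.014,  0.104])]
0.0775 [array([0.362, 0.082]), array([0.424, 0.082]), array([0.395, 0.06 ]), array([-0.021,  0.09 ]), array([-0.009,  0.107])]
0.08 [array([0.34 , 0.086]), array([0.398, 0.086]), array([0.363, 0.064]), array([-0.016,  0.094]), array([-0.005,  0.111])]
(np.float64(0.3575502735034727), 0.0779591637270559)
(np.float64(0.4181906377714108), 0.07800665744754115)
(np.float64(-0.05126908269250198), 0.07701718733329084)
(np.float64(0.42010288969469034), 0.07783494471259189)
```

Run:
```python
from h import *
plang([.4500,.2892,.19],down(-1.882),8)
```

```text
t 21.4 pos [0.5784 0.206  0.2171] q [ 0.13  0.9   0.82  1.91  0.16 -2.8 ] rv [-0.009  0.07   0.436]
15 11 -6 | -0.001 0.009 0.055
16 10 -6 | -0.001 0.009 0.055
16 9 -6 | -0.001 0.009 0.055
17 8 -6 | -0.001 0.009 0.055
17 7 -6 | -0.001 0.009 0.055
18 6 -5 | -0.001 0.009 0.055
18 5 -5 | -0.001 0.009 0.055
18 4 -5 | -0.001 0.009 0.055
```

apply_moves:
  commands:
    - {"x": 18,"y": 9,"z": -6,"wx": -0.001,"wy": 0.01,"wz": 0.06}
    - {"x": 18,"y": 9,"z": -6,"wx": -0.001,"wy": 0.01,"wz": 0.06}
    - {"x": 18,"y": 8,"z": -6,"wx": -0.001,"wy": 0.01,"wz": 0.06}
    - {"x": 19,"y": 7,"z": -6,"wx": -0.001,"wy": 0.01,"wz": 0.06}
    - {"x": 20,"y": 6,"z": -6,"wx": -0.001,"wy": 0.01,"wz": 0.06}
    - {"x": 20,"y": 5,"z": -6,"wx": -0.001,"wy": 0.01,"wz": 0.06}
    - {"x": 18,"y": 5,"z": -6,"wx": -0.001,"wy": 0.01,"wz": 0.06}
    - {"x": 0,"y": 0,"z": 0,"wx": 0,"wy": 0,"wz": 0}

```text
time: 22.2
tcp_pos: [0.4489, 0.2877, 0.2062]
orientation: [[-0.951, 0.009, -0.308], [0.308, 0.006, -0.951], [-0.006, -1.0, -0.008]]
contact_force: [-1.3, -1.3, -0.3]
grip_width: 0.0853
```

Run:
```python
from h import *
plang([.4500,.2892,.14],down(-1.882),2)
```

```text
t 22.2 pos [0.4489 0.2877 0.2062] q [ 0.43  0.29 -0.13  1.13  0.   -2.4 ] rv [ 0.008 -0.002 -0.006]
-0 33 -1 | 0.004 -0.001 -0.003
-0 33 -1 | 0.004 -0.001 -0.003
```

apply_moves:
  commands:
    - {"x": 0,"y": 35,"z": -1,"wx": 0.008,"wy": -0.002,"wz": -0.006}
    - {"x": 0,"y": 35,"z": -1,"wx": 0,"wy": 0,"wz": 0}
    - {"x": 0,"y": 30,"z": 0,"wx": 0,"wy": 0,"wz": 0}
    - {"x": 0,"y": 0,"z": 0,"wx": 0,"wy": 0,"wz": 0}

```text
time: 22.6
tcp_pos: [0.4502, 0.2928, 0.1108]
orientation: [[-0.953, 0.012, -0.301], [0.301, 0.006, -0.953], [-0.009, -1.0, -0.01]]
contact_force: [-0.0, 0.1, 0.4]
grip_width: 0.0854
```

Run:
```python
from h import *
plang([.4500,.2892,.088],down(-1.882),1)
```

```text
t 22.6 pos [0.4502 0.2928 0.1108] q [ 0.44  0.37 -0.29  0.9   0.   -2.4 ] rv [ 0.01   0.005 -0.009]
-1 23 4 | 0.010 0.005 -0.009
```

apply_moves:
  commands:
    - {"x": -1,"y": 14,"z": 4,"wx": 0.01,"wy": 0.005,"wz": -0.009}
    - {"x": 0,"y": 8,"z": 0,"wx": 0,"wy": 0,"wz": 0}
    - {"x": 0,"y": 0,"z": 0,"wx": 0,"wy": 0,"wz": 0}

```text
time: 22.9
tcp_pos: [0.4522, 0.2891, 0.0911]
orientation: [[-0.952, 0.004, -0.307], [0.307, 0.001, -0.952], [-0.003, -1.0, -0.002]]
contact_force: [0.4, -0.3, 0.1]
grip_width: 0.0855
```

Run:
```python
from h import *
plang([.4500,.2892,.088],down(-1.882),1)
```

```text
t 22.9 pos [0.4522 0.2891 0.0911] q [ 0.43  0.4  -0.3   0.87 -0.   -2.4 ] rv [ 0.002 -0.001 -0.003]
2 3 1 | 0.002 -0.001 -0.003
```

Re-grip the knob.

apply_moves:
  commands:
    - {"x": 2,"y": 3,"z": 0,"wx": 0.002,"wy": 0,"wz": -0.003}
    - {"x": 0,"y": 0,"z": 0,"wx": 0,"wy": 0,"wz": 0}
    - {"x": 0,"y": 0,"z": 0,"wx": 0,"wy": 0,"wz": 0}
    - {"x": 0,"y": 0,"z": 0,"wx": 0,"wy": 0,"wz": 0}
    - {"x": 0,"y": 0,"z": 0,"wx": 0,"wy": 0,"wz": 0}
    - {"x": 0,"y": 0,"z": 0,"wx": 0,"wy": 0,"wz": 0}
  fingers: 255

```text
time: 23.5
tcp_pos: [0.4513, 0.2891, 0.0903]
orientation: [[-0.952, 0.002, -0.307], [0.307, -0.001, -0.952], [-0.003, -1.0, 0.0]]
contact_force: [-0.4, -0.7, -3.2]
grip_width: 0.0427
```

Run:
```python
from h import *
s=bot.observe();print(s['contact_force'],s['ft_torque'],s['grip_width'],s['tcp_pos'],s['qpos'])
```

```text
[-0.40639858 -0.66642087 -3.15250126] [-0.01858115 -0.14493331  0.0313088 ] 0.04266428714432377 [0.45130852 0.28913318 0.09034485] [ 4.34524647e-01  3.96763688e-01 -3.04323818e-01  8.67856461e-01
 -1.76539233e-03 -2.39451400e+00]
```

apply_moves:
  commands:
    - {"x": 0,"y": 0,"z": 0,"wx": 0,"wy": -0.13,"wz": 0}
    - {"x": 0,"y": 0,"z": 0,"wx": 0,"wy": -0.13,"wz": 0}
    - {"x": 0,"y": 0,"z": 0,"wx": 0,"wy": 0,"wz": 0}

```text
time: 23.8
tcp_pos: [0.4513, 0.2896, 0.0903]
orientation: [[-0.999, 0.002, -0.045], [0.045, 0.0, -0.999], [-0.002, -1.0, -0.0]]
contact_force: [-1.3, -1.7, 0.2]
grip_width: 0.0423
```

Run:
```python
from h import *
s=bot.observe();print(s['contact_force'],s['ft_torque'],s['grip_width'],s['tcp_pos'],s['qpos'][5])
```

```text
[-1.33940654 -1.7407475   0.20279889] [-0.21292015  0.03323052 -0.00293673] 0.042267351705580894 [0.45133175 0.28957778 0.09031428] -2.662036652009581
```

apply_moves:
  commands:
    - {"x": 0,"y": 0,"z": 0,"wx": 0,"wy": -0.04,"wz": 0}
    - {"x": 0,"y": 0,"z": 0,"wx": 0,"wy": 0,"wz": 0}

```text
time: 24.0
tcp_pos: [0.4514, 0.2896, 0.0903]
orientation: [[-1.0, 0.002, -0.011], [0.011, 0.0, -1.0], [-0.002, -1.0, -0.0]]
contact_force: [-0.0, -0.7, -0.8]
grip_width: 0.0425
```

Run:
```python
from h import *
s=bot.observe();print(s['contact_force'],s['ft_torque'],s['grip_width'],s['tcp_pos'],s['qpos'][5])
```

```text
[-0.00663632 -0.70328505 -0.78654742] [-0.0934275   0.01129572 -0.02674714] 0.04249572589034327 [0.45137225 0.28963007 0.09033003] -2.695956641033181
```

Total 0.301 rad. Release, rise and view.

apply_moves:
  commands:
    - {"x": 0,"y": 0,"z": 0,"wx": 0,"wy": 0,"wz": 0}
    - {"x": 0,"y": 0,"z": 0,"wx": 0,"wy": 0,"wz": 0}
    - {"x": 0,"y": 0,"z": 0,"wx": 0,"wy": 0,"wz": 0}
    - {"x": 0,"y": 0,"z": 0,"wx": 0,"wy": 0,"wz": 0}
    - {"x": 0,"y": -30,"z": 0,"wx": 0,"wy": 0,"wz": 0}
    - {"x": 0,"y": -40,"z": 0,"wx": 0,"wy": 0,"wz": 0}
    - {"x": 0,"y": -40,"z": 0,"wx": 0,"wy": 0,"wz": 0}
  fingers: 0

```text
time: 24.7
tcp_pos: [0.448, 0.2885, 0.1988]
orientation: [[-1.0, -0.006, -0.02], [0.02, -0.003, -1.0], [0.006, -1.0, 0.003]]
contact_force: [0.6, 0.3, 0.7]
grip_width: 0.0856
```

Run:
```python
from h import *
print(bot.observe()['contact_force'],bot.observe()['grip_width'])
p,G=view_pose(st(.042,-.018,.215),0.46)
plang(p,G,7)
```

```text
[0.58869453 0.3390654  0.65431308] 0.08557910538508799
t 24.7 pos [0.448  0.2885 0.1988] q [ 0.44  0.31 -0.13  1.14 -0.   -2.69] rv [-0.054  0.212 -0.453]
-18 -2 12 | -0.008 0.030 -0.065
-18 -4 11 | -0.008 0.030 -0.065
-18 -5 11 | -0.008 0.030 -0.065
-18 -6 10 | -0.008 0.030 -0.065
-18 -7 9 | -0.008 0.030 -0.065
-18 -9 9 | -0.008 0.030 -0.065
-18 -10 8 | -0.008 0.030 -0.065
```

apply_moves:
  commands:
    - {"x": -19,"y": -3,"z": 12,"wx": -0.008,"wy": 0.03,"wz": -0.066}
    - {"x": -19,"y": -5,"z": 11,"wx": -0.008,"wy": 0.03,"wz": -0.066}
    - {"x": -19,"y": -6,"z": 11,"wx": -0.008,"wy": 0.03,"wz": -0.066}
    - {"x": -19,"y": -7,"z": 10,"wx": -0.008,"wy": 0.03,"wz": -0.066}
    - {"x": -19,"y": -8,"z": 9,"wx": -0.008,"wy": 0.03,"wz": -0.066}
    - {"x": -19,"y": -9,"z": 9,"wx": -0.008,"wy": 0.03,"wz": -0.066}
    - {"x": -15,"y": -9,"z": 8,"wx": -0.008,"wy": 0.03,"wz": -0.066}
    - {"x": 0,"y": 0,"z": 0,"wx": 0,"wy": 0,"wz": 0}

```text
time: 25.5
tcp_pos: [0.5811, 0.2048, 0.2251]
orientation: [[-0.871, -0.431, -0.237], [0.207, 0.115, -0.972], [0.446, -0.895, -0.011]]
contact_force: [0.2, -0.3, -1.5]
grip_width: 0.0852
```

apply_moves:
  commands:
    - {"x": 0,"y": 0,"z": 0,"wx": 0,"wy": 0,"wz": 0}
    - {"x": 0,"y": 0,"z": 0,"wx": 0,"wy": 0,"wz": 0}

```text
time: 25.7
tcp_pos: [0.5813, 0.2048, 0.2237]
orientation: [[-0.871, -0.431, -0.237], [0.208, 0.115, -0.971], [0.446, -0.895, -0.01]]
contact_force: [-0.3, -0.1, 0.7]
grip_width: 0.0857
```

Run:
```python
from h import *
s=bot.observe();print(s['time'],s['tcp_pos'],s['qpos'])
np.save('w20.npy',np.hstack([s['tcp_pos'],s['orientation'].ravel()]))
im=bot.grab_frame('wrist');cv2.imwrite('pics/w20.png',im[:,:,::-1]);crop(im,220,75,370,195,5,'pics/w20c.png')
```

```text
25.7 [0.58128029 0.20483729 0.2236958 ] [ 0.12271057  0.94388187  0.92666796  1.98665166  0.1674861  -2.8186993 ]
```

View pics/w20c.png

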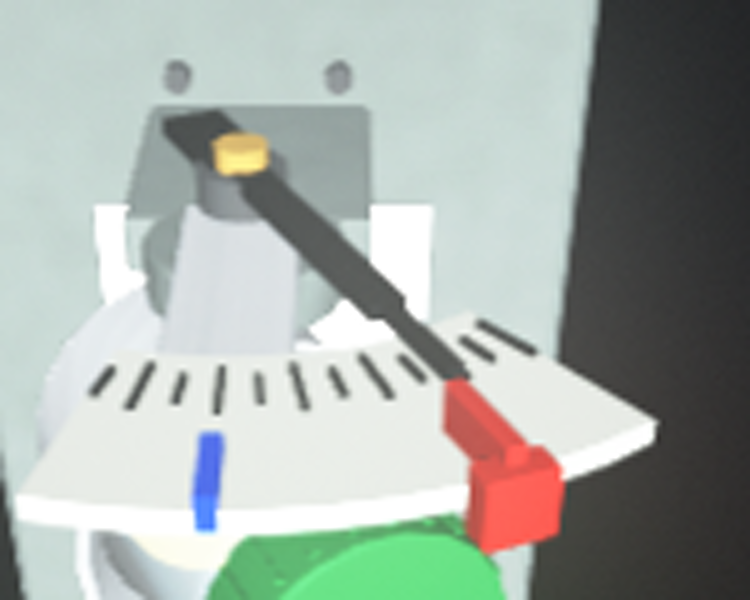

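Run:
```python
from h import *
D={'w12.npy':(85,[(248,368),(240,430),(232,342),(507,322)]),'w19.npy':(75,[(205,450),(199,515),(427,400),(459,393)]),'w20.npy':(75,[(210,435),(204,495),(457,378),(456,382)])}
for k,(v0,L) in D.items():
    C=wcam(k);print(k,[np.round(ang(C,(220+u/5-.4,v0+v/5-.4),X),3) for (u,v),X in zip(L,(.0763,.0763,.0775,.0775))])
from h import *
w=cv2.imread('pics/w12.png')[:,:,::-1];crop(w,255,125,285,185,12,'pics/w12d.png')
w=cv2.imread('pics/w20.png')[:,:,::-1];crop(w,250,140,340,190,8,'pics/w20d.png')
```

```text
w12.npy [array([-0.017,  0.088]), array([-0.011,  0.103]), array([-0.05 ,  0.084]), array([0.424, 0.083])]
w19.npy [array([-0.021,  0.089]), array([-0.015,  0.104]), array([0.362, 0.082]), array([0.424, 0.082])]
w20.npy [array([-0.021,  0.089]), array([-0.016,  0.103]), array([0.426, 0.082]), array([0.418, 0.083])]
```

View pics/w12d.png

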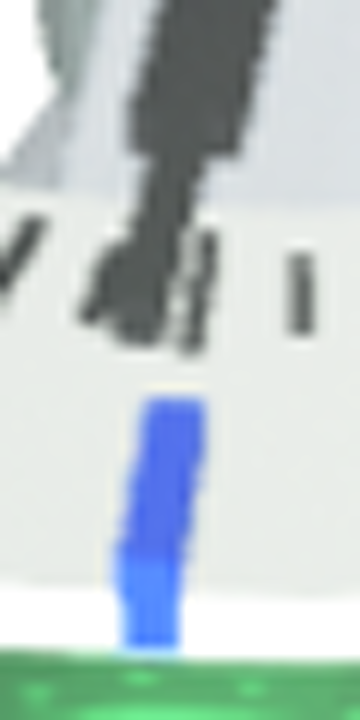

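View pics/w20d.png

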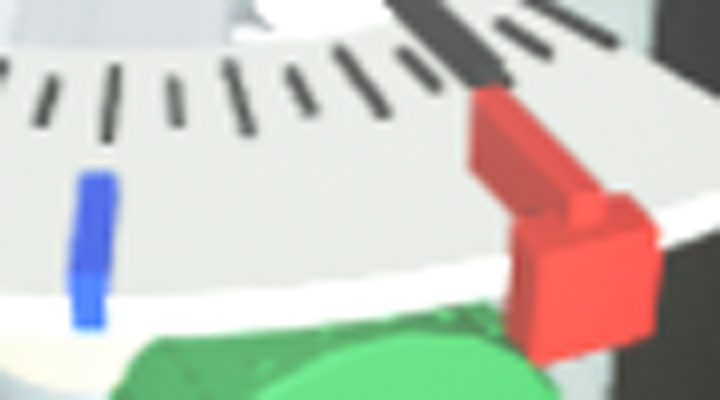

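Run:
```python
from h import *
plang([.4505,.2894,.19],down(-1.582),8)
```

```text
t 25.75 pos [0.5811 0.2051 0.2243] q [ 0.12  0.94  0.93  1.99  0.17 -2.82] rv [ 0.063 -0.221  0.459]
14 12 -6 | 0.008 -0.028 0.057
15 11 -7 | 0.008 -0.028 0.057
15 10 -7 | 0.008 -0.028 0.057
16 9 -8 | 0.008 -0.028 0.057
16 8 -8 | 0.008 -0.028 0.057
16 7 -9 | 0.008 -0.028 0.057
16 6 -9 | 0.008 -0.028 0.057
16 5 -10 | 0.008 -0.028 0.057
```

apply_moves:
  commands:
    - {"x": 16,"y": 11,"z": -6,"wx": 0.008,"wy": -0.028,"wz": 0.06}
    - {"x": 17,"y": 11,"z": -7,"wx": 0.008,"wy": -0.028,"wz": 0.06}
    - {"x": 17,"y": 10,"z": -7,"wx": 0.008,"wy": -0.028,"wz": 0.06}
    - {"x": 17,"y": 9,"z": -8,"wx": 0.008,"wy": -0.028,"wz": 0.06}
    - {"x": 17,"y": 8,"z": -8,"wx": 0.008,"wy": -0.028,"wz": 0.06}
    - {"x": 17,"y": 7,"z": -9,"wx": 0.008,"wy": -0.028,"wz": 0.06}
    - {"x": 16,"y": 6,"z": -9,"wx": 0.008,"wy": -0.028,"wz": 0.06}
    - {"x": 10,"y": 5,"z": -8,"wx": 0,"wy": -0.02,"wz": 0.03}

```text
time: 26.55
tcp_pos: [0.4412, 0.2904, 0.1989]
orientation: [[-1.0, 0.015, -0.006], [0.006, 0.011, -1.0], [-0.015, -1.0, -0.011]]
contact_force: [0.6, 0.4, 0.7]
grip_width: 0.0854
```

Run:
```python
from h import *
plang([.4508,.2894,.13],down(-1.582),2)
```

```text
t 26.55 pos [0.4412 0.2904 0.1989] q [ 0.44  0.28 -0.17  1.1   0.   -2.69] rv [ 0.012  0.005 -0.015]
-4 35 1 | 0.006 0.003 -0.007
-5 34 1 | 0.006 0.003 -0.007
```

apply_moves:
  commands:
    - {"x": -8,"y": 20,"z": 1,"wx": 0.012,"wy": 0.005,"wz": -0.015}
    - {"x": -1,"y": 35,"z": 0,"wx": 0,"wy": 0,"wz": 0}
    - {"x": 0,"y": 35,"z": 0,"wx": 0,"wy": 0,"wz": 0}
    - {"x": 0,"y": 0,"z": 0,"wx": 0,"wy": 0,"wz": 0}

```text
time: 26.95
tcp_pos: [0.4424, 0.2933, 0.1148]
orientation: [[-1.0, 0.014, 0.001], [-0.001, 0.006, -1.0], [-0.014, -1.0, -0.006]]
contact_force: [-0.6, -0.2, -0.2]
grip_width: 0.0855
```

Run:
```python
from h import *
plang([.4508,.2894,.09],down(-1.582),1)
```

```text
t 26.95 pos [0.4424 0.2933 0.1148] q [ 0.45  0.35 -0.3   0.9  -0.   -2.69] rv [ 0.006  0.012 -0.014]
-8 25 4 | 0.006 0.012 -0.014
```

apply_moves:
  commands:
    - {"x": -8,"y": 8,"z": 4,"wx": 0.006,"wy": 0.012,"wz": -0.014}
    - {"x": -2,"y": 10,"z": 0,"wx": 0,"wy": 0,"wz": 0}
    - {"x": 0,"y": 0,"z": 0,"wx": 0,"wy": 0,"wz": 0}

```text
time: 27.25
tcp_pos: [0.4534, 0.2902, 0.1009]
orientation: [[-1.0, 0.005, -0.01], [0.01, 0.002, -1.0], [-0.005, -1.0, -0.002]]
contact_force: [-0.9, 0.6, 0.0]
grip_width: 0.0853
```

Run:
```python
from h import *
plang([.4508,.2894,.09],down(-1.582),1)
```

```text
t 27.25 pos [0.4534 0.2902 0.1009] q [ 0.43  0.39 -0.29  0.89  0.   -2.7 ] rv [ 0.002  0.001 -0.005]
3 11 1 | 0.002 0.001 -0.005
```

apply_moves:
  commands:
    - {"x": 2,"y": 10,"z": 1,"wx": 0.002,"wy": 0.001,"wz": -0.005}
    - {"x": 0,"y": 1,"z": 0,"wx": 0,"wy": 0,"wz": 0}
    - {"x": 0,"y": 0,"z": 0,"wx": 0,"wy": 0,"wz": 0}

```text
time: 27.55
tcp_pos: [0.4527, 0.2895, 0.0905]
orientation: [[-1.0, 0.001, -0.012], [0.012, 0.001, -1.0], [-0.001, -1.0, -0.001]]
contact_force: [-0.5, 1.0, -0.6]
grip_width: 0.0857
```

apply_moves:
  commands:
    - {"x": 0,"y": 0,"z": 0,"wx": 0,"wy": 0,"wz": 0}
    - {"x": 0,"y": 0,"z": 0,"wx": 0,"wy": 0,"wz": 0}
    - {"x": 0,"y": 0,"z": 0,"wx": 0,"wy": 0,"wz": 0}
    - {"x": 0,"y": 0,"z": 0,"wx": 0,"wy": 0,"wz": 0}
    - {"x": 0,"y": 0,"z": 0,"wx": 0,"wy": 0,"wz": 0}
  fingers: 255

```text
time: 28.05
tcp_pos: [0.4529, 0.2896, 0.0912]
orientation: [[-1.0, 0.002, -0.012], [0.012, 0.002, -1.0], [-0.002, -1.0, -0.002]]
contact_force: [0.2, 0.4, -2.1]
grip_width: 0.0423
```

Run:
```python
from h import *
s=bot.observe();print(s['contact_force'],s['ft_torque'],s['grip_width'],s['tcp_pos'],s['qpos'])
```

```text
[ 0.22059694  0.38822012 -2.14040404] [-0.01007203 -0.11006777  0.05566245] 0.04231049667945327 [0.4528724  0.28955673 0.09122459] [ 4.32455972e-01  3.97743243e-01 -3.00128046e-01  8.70365506e-01
  5.63314819e-04 -2.69712806e+00]
```

apply_moves:
  commands:
    - {"x": 0.5,"y": 0,"z": 0,"wx": 0,"wy": 0.1,"wz": 0}
    - {"x": 0.5,"y": 0,"z": 0,"wx": 0,"wy": 0.145,"wz": 0}
    - {"x": 0,"y": 0,"z": 0,"wx": 0,"wy": 0.145,"wz": 0}
    - {"x": 0,"y": 0,"z": 0,"wx": 0,"wy": 0.145,"wz": 0}
    - {"x": 0,"y": 0,"z": 0,"wx": 0,"wy": 0.145,"wz": 0}
    - {"x": 0,"y": 0,"z": 0,"wx": 0,"wy": 0.145,"wz": 0}

```text
time: 28.65
tcp_pos: [0.4519, 0.2871, 0.0912]
orientation: [[-0.65, 0.002, -0.76], [0.76, -0.003, -0.65], [-0.004, -1.0, 0.0]]
contact_force: [-2.1, -1.4, 2.4]
grip_width: 0.0428
```

Run:
```python
from h import *
s=bot.observe();print(s['contact_force'],s['ft_torque'],s['grip_width'],s['tcp_pos'],s['qpos'])
```

```text
[-2.11553705 -1.36713281  2.35810986] [-0.32587044  0.35136968  0.16956353] 0.042848532540664445 [0.45185327 0.28710002 0.09118678] [ 0.4322106   0.39590586 -0.30316821  0.87098524 -0.00414474 -1.84586579]
```

apply_moves:
  commands:
    - {"x": 1,"y": 0,"z": 0,"wx": 0,"wy": 0.145,"wz": 0}
    - {"x": 0.5,"y": 0,"z": 0,"wx": 0,"wy": 0.145,"wz": 0}
    - {"x": 0.5,"y": 0,"z": 0,"wx": 0,"wy": 0.145,"wz": 0}
    - {"x": 0,"y": 0,"z": 0,"wx": 0,"wy": 0.145,"wz": 0}
    - {"x": 0,"y": 0,"z": 0,"wx": 0,"wy": 0.145,"wz": 0}
    - {"x": 0,"y": 0,"z": 0,"wx": 0,"wy": 0.145,"wz": 0}
    - {"x": 0,"y": 0,"z": 0,"wx": 0,"wy": 0.145,"wz": 0}
    - {"x": 0,"y": 0,"z": 0,"wx": 0,"wy": 0.145,"wz": 0}

```text
time: 29.45
tcp_pos: [0.4482, 0.2865, 0.0912]
orientation: [[0.473, -0.001, -0.881], [0.881, -0.008, 0.473], [-0.007, -1.0, -0.002]]
contact_force: [-1.1, 0.6, 1.6]
grip_width: 0.0424
```

Run:
```python
from h import *
s=bot.observe();print(s['contact_force'],s['ft_torque'],s['grip_width'],s['tcp_pos'],s['qpos'])
im=bot.grab_frame('wrist');cv2.imwrite('pics/w21.png',im[:,:,::-1])
```

```text
[-1.06381085  0.64822224  1.6461423 ] [0.2485313  0.44192388 0.11179246] 0.04240781805985601 [0.4482468  0.2864847  0.09117764] [ 0.43548805  0.39447474 -0.30549453  0.87523498 -0.00632756 -0.64287114]
```

View pics/w21.png

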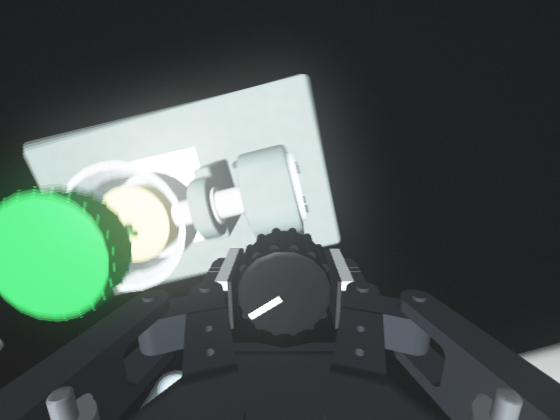

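Remaining 0.386 rad.

apply_moves:
  commands:
    - {"x": 0,"y": 0,"z": 0,"wx": 0,"wy": 0.13,"wz": 0}
    - {"x": 0,"y": 0,"z": 0,"wx": 0,"wy": 0.12,"wz": 0}
    - {"x": 0,"y": 0,"z": 0,"wx": 0,"wy": 0.09,"wz": 0}
    - {"x": 0,"y": 0,"z": 0,"wx": 0,"wy": 0,"wz": 0}

```text
time: 29.9
tcp_pos: [0.4473, 0.2872, 0.0912]
orientation: [[0.746, -0.003, -0.666], [0.666, -0.006, 0.746], [-0.006, -1.0, -0.003]]
contact_force: [-0.5, -0.0, 0.1]
grip_width: 0.0425
```

Run:
```python
from h import *
s=bot.observe();print(s['contact_force'],s['ft_torque'],s['grip_width'],s['tcp_pos'],s['qpos'])
```

```text
[-0.47839801 -0.03246494  0.1107126 ] [-0.03322202 -0.00870418 -0.00620821] 0.042492301240104 [0.44732023 0.28724736 0.09120002] [ 0.43631545  0.39418533 -0.3058806   0.87577702 -0.00450844 -0.29251013]
```

apply_moves:
  commands:
    - {"x": 0,"y": 0,"z": 0,"wx": 0,"wy": 0.04,"wz": 0}
    - {"x": 0,"y": 0,"z": 0,"wx": 0,"wy": 0,"wz": 0}

```text
time: 30.1
tcp_pos: [0.4473, 0.2873, 0.0912]
orientation: [[0.767, -0.003, -0.642], [0.642, -0.006, 0.767], [-0.006, -1.0, -0.003]]
contact_force: [-0.1, -0.5, 0.7]
grip_width: 0.0422
```

Run:
```python
from h import *
s=bot.observe();print(s['contact_force'],s['tcp_pos'],s['qpos'][5])
R=s['orientation'];print(np.arctan2(R[1,2],R[0,2]))
```

```text
[-0.06931336 -0.51496264  0.73654059] [0.4473065  0.28732563 0.09122457] -0.26102848573678983
2.2682088632598663
```

apply_moves:
  commands:
    - {"x": 0,"y": 0,"z": 0,"wx": 0,"wy": 0,"wz": 0}
    - {"x": 0,"y": 0,"z": 0,"wx": 0,"wy": 0,"wz": 0}
    - {"x": 0,"y": 0,"z": 0,"wx": 0,"wy": 0,"wz": 0}
    - {"x": 0,"y": 0,"z": 0,"wx": 0,"wy": 0,"wz": 0}
    - {"x": 0,"y": -30,"z": 0,"wx": 0,"wy": 0,"wz": 0}
    - {"x": 0,"y": -40,"z": 0,"wx": 0,"wy": 0,"wz": 0}
    - {"x": 0,"y": -40,"z": 0,"wx": 0,"wy": 0,"wz": 0}
  fingers: 0

```text
time: 30.8
tcp_pos: [0.4444, 0.286, 0.199]
orientation: [[0.76, -0.012, -0.65], [0.65, -0.011, 0.76], [-0.016, -1.0, -0.001]]
contact_force: [1.1, -0.1, -0.1]
grip_width: 0.0852
```

Run:
```python
from h import *
p,G=view_pose(st(.045,-.008,.217),0.44)
plang(p,G,18)
```

```text
t 30.8 pos [0.4444 0.286  0.199 ] q [ 0.44  0.31 -0.13  1.15 -0.01 -0.27] rv [ 0.465 -2.159 -0.256]
3 -1 -8 | 0.026 -0.120 -0.014
2 -1 -8 | 0.026 -0.120 -0.014
1 -1 -8 | 0.026 -0.120 -0.014
0 -2 -8 | 0.026 -0.120 -0.014
-1 -2 -8 | 0.026 -0.120 -0.014
-2 -2 -8 | 0.026 -0.120 -0.014
-3 -2 -8 | 0.026 -0.120 -0.014
-4 -3 -7 | 0.026 -0.120 -0.014
-4 -3 -7 | 0.026 -0.120 -0.014
-5 -3 -6 | 0.026 -0.120 -0.014
-6 -3 -5 | 0.026 -0.120 -0.014
-6 -3 -5 | 0.026 -0.120 -0.014
-7 -4 -4 | 0.026 -0.120 -0.014
-7 -4 -3 | 0.026 -0.120 -0.014
-7 -4 -2 | 0.026 -0.120 -0.014
-7 -4 -1 | 0.026 -0.120 -0.014
-7 -4 0 | 0.026 -0.120 -0.014
-7 -4 1 | 0.026 -0.120 -0.014
```

apply_moves:
  commands:
    - {"x": 3,"y": -2,"z": -8,"wx": 0.028,"wy": -0.135,"wz": -0.014}
    - {"x": 2,"y": -2,"z": -8,"wx": 0.028,"wy": -0.135,"wz": -0.014}
    - {"x": 1,"y": -2,"z": -9,"wx": 0.028,"wy": -0.135,"wz": -0.014}
    - {"x": 0,"y": -3,"z": -9,"wx": 0.028,"wy": -0.135,"wz": -0.014}
    - {"x": -1,"y": -3,"z": -9,"wx": 0.028,"wy": -0.135,"wz": -0.014}
    - {"x": -3,"y": -3,"z": -9,"wx": 0.028,"wy": -0.135,"wz": -0.014}
    - {"x": -4,"y": -3,"z": -9,"wx": 0.028,"wy": -0.135,"wz": -0.014}
    - {"x": -5,"y": -3,"z": -8,"wx": 0.028,"wy": -0.135,"wz": -0.014}

```text
time: 31.6
tcp_pos: [0.5154, 0.2539, 0.2219]
orientation: [[-0.25, -0.174, -0.953], [0.947, 0.163, -0.278], [0.204, -0.971, 0.124]]
contact_force: [0.3, 0.3, 0.2]
grip_width: 0.085
```

Run:
```python
from h import *
p,G=view_pose(st(.045,-.008,.217),0.44)
plang(p,G,8)
```

```text
t 31.6 pos [0.5154 0.2539 0.2219] q [ 0.21  0.48  0.17  1.39  0.2  -1.65] rv [ 0.227 -1.031 -0.146]
-7 -2 -6 | 0.028 -0.129 -0.018
-8 -2 -5 | 0.028 -0.129 -0.018
-8 -2 -4 | 0.028 -0.129 -0.018
-9 -2 -3 | 0.028 -0.129 -0.018
-9 -3 -2 | 0.028 -0.129 -0.018
-9 -3 -0 | 0.028 -0.129 -0.018
-9 -3 1 | 0.028 -0.129 -0.018
-9 -3 2 | 0.028 -0.129 -0.018
```

apply_moves:
  commands:
    - {"x": -8,"y": -2,"z": -6,"wx": 0.03,"wy": -0.138,"wz": -0.018}
    - {"x": -9,"y": -2,"z": -5,"wx": 0.03,"wy": -0.138,"wz": -0.018}
    - {"x": -9,"y": -2,"z": -4,"wx": 0.03,"wy": -0.138,"wz": -0.018}
    - {"x": -10,"y": -2,"z": -3,"wx": 0.03,"wy": -0.138,"wz": -0.018}
    - {"x": -10,"y": -3,"z": -2,"wx": 0.03,"wy": -0.138,"wz": -0.018}
    - {"x": -10,"y": -3,"z": 0,"wx": 0.03,"wy": -0.138,"wz": -0.018}
    - {"x": -10,"y": -3,"z": 1,"wx": 0.03,"wy": -0.138,"wz": -0.018}
    - {"x": 0,"y": 0,"z": 0,"wx": 0,"wy": 0,"wz": 0}

```text
time: 32.4
tcp_pos: [0.5804, 0.2107, 0.2129]
orientation: [[-0.88, -0.401, -0.254], [0.233, 0.101, -0.967], [0.414, -0.91, 0.005]]
contact_force: [0.1, -0.2, -0.8]
grip_width: 0.0854
```

apply_moves:
  commands:
    - {"x": 0,"y": 0,"z": 0,"wx": 0,"wy": 0,"wz": 0}

```text
time: 32.5
tcp_pos: [0.5806, 0.2109, 0.2123]
orientation: [[-0.879, -0.401, -0.256], [0.236, 0.101, -0.967], [0.414, -0.91, 0.006]]
contact_force: [-0.2, 0.4, 0.5]
grip_width: 0.0854
```

Run:
```python
from h import *
s=bot.observe();print(s['time'],s['tcp_pos'],s['qpos'])
np.save('w22.npy',np.hstack([s['tcp_pos'],s['orientation'].ravel()]))
im=bot.grab_frame('wrist');cv2.imwrite('pics/w22.png',im[:,:,::-1]);crop(im,220,75,370,195,5,'pics/w22c.png')
```

```text
32.5 [0.58056385 0.21087843 0.21231648] [ 0.13915109  0.89546514  0.81670143  1.89051621  0.15656019 -2.77356879]
```

View pics/w22c.png

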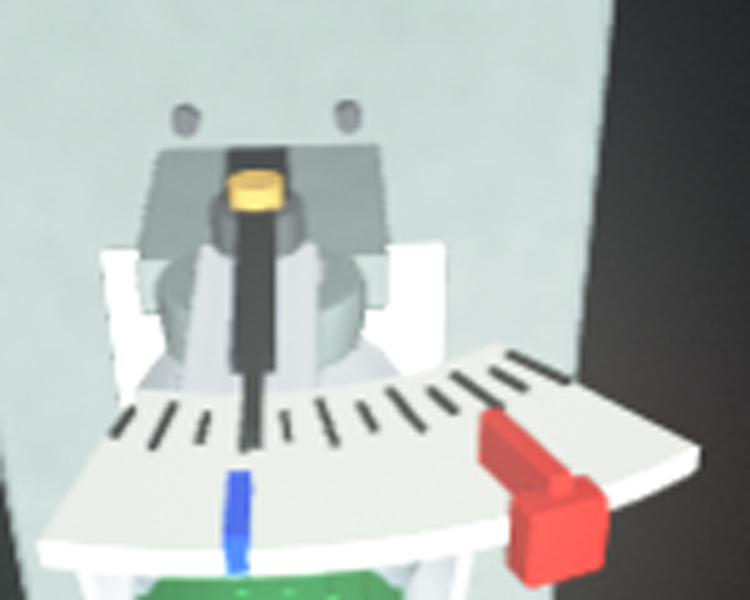

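Run:
```python
from h import *
w=cv2.imread('pics/w22.png')[:,:,::-1];crop(w,245,105,305,195,8,'pics/w22d.png')
C=wcam('w22.npy')
f=lambda u,v:(220+u/5-.4,75+v/5-.4)
print([np.round(ang(C,f(u,v),X),3) for (u,v,X) in [(239,472,.0763),(237,535,.0763),(249,448,.0775),(252,375,.0775),(491,410,.0775)]])
print(proj(C,st(.0775,0,.085)),proj(C,st(.0775,0,.168)))
```

```text
[array([-0.019,  0.088]), array([-0.013,  0.103]), array([-0.005,  0.084]), array([-0.01 ,  0.063]), array([0.426, 0.082])]
[272.95630355 116.3541925 ] [269.99483892 163.66011169]
```

View pics/w22d.png

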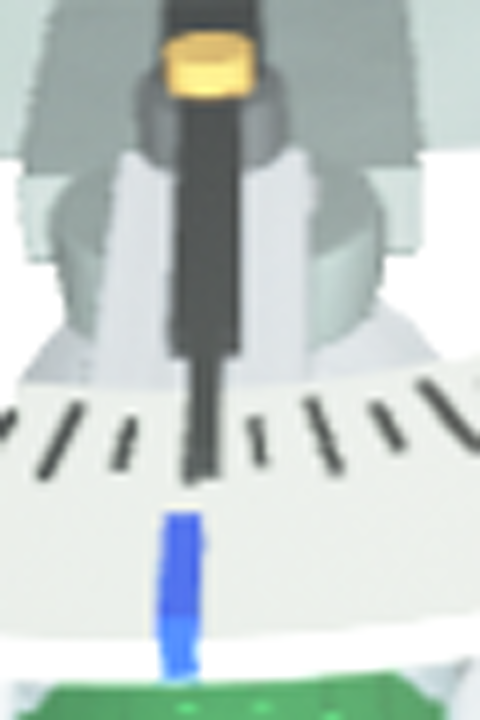

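Run:
```python
from h import *
plang([.448,.288,.20],down(2.268),17)
```

```text
t 32.55 pos [0.5803 0.2108 0.2123] q [ 0.14  0.89  0.82  1.89  0.16 -2.77] rv [-0.468  2.144  0.235]
8 4 -2 | -0.028 0.126 0.014
8 4 -1 | -0.028 0.126 0.014
8 4 -0 | -0.028 0.126 0.014
8 4 1 | -0.028 0.126 0.014
8 4 2 | -0.028 0.126 0.014
8 4 3 | -0.028 0.126 0.014
7 3 4 | -0.028 0.126 0.014
7 3 5 | -0.028 0.126 0.014
6 3 6 | -0.028 0.126 0.014
5 3 7 | -0.028 0.126 0.014
4 2 8 | -0.028 0.126 0.014
3 2 8 | -0.028 0.126 0.014
2 2 8 | -0.028 0.126 0.014
1 2 9 | -0.028 0.126 0.014
0 1 9 | -0.028 0.126 0.014
-1 1 9 | -0.028 0.126 0.014
-2 1 9 | -0.028 0.126 0.014
```

apply_moves:
  commands:
    - {"x": 9,"y": 1,"z": -2,"wx": -0.03,"wy": 0.138,"wz": 0.015}
    - {"x": 9,"y": 2,"z": -1,"wx": -0.03,"wy": 0.138,"wz": 0.015}
    - {"x": 9,"y": 3,"z": 0,"wx": -0.03,"wy": 0.138,"wz": 0.015}
    - {"x": 9,"y": 3,"z": 1,"wx": -0.03,"wy": 0.138,"wz": 0.015}
    - {"x": 9,"y": 4,"z": 2,"wx": -0.03,"wy": 0.138,"wz": 0.015}
    - {"x": 9,"y": 4,"z": 3,"wx": -0.03,"wy": 0.138,"wz": 0.015}
    - {"x": 8,"y": 3,"z": 4,"wx": -0.03,"wy": 0.138,"wz": 0.015}
    - {"x": 7,"y": 3,"z": 5,"wx": -0.03,"wy": 0.138,"wz": 0.015}

```text
time: 33.35
tcp_pos: [0.5109, 0.2556, 0.2192]
orientation: [[-0.098, -0.148, -0.984], [0.976, 0.177, -0.124], [0.192, -0.973, 0.128]]
contact_force: [-0.1, 0.2, 0.4]
grip_width: 0.0853
```

Run:
```python
from h import *
plang([.448,.288,.19],down(2.268),8)
```

```text
t 33.35 pos [0.5109 0.2556 0.2192] q [ 0.21  0.45  0.11  1.34  0.2  -1.49] rv [-0.214  0.982  0.115]
4 5 7 | -0.027 0.123 0.014
3 5 7 | -0.027 0.123 0.014
2 5 8 | -0.027 0.123 0.014
1 5 8 | -0.027 0.123 0.014
0 4 8 | -0.027 0.123 0.014
-0 4 9 | -0.027 0.123 0.014
-1 4 9 | -0.027 0.123 0.014
-2 4 8 | -0.027 0.123 0.014
```

apply_moves:
  commands:
    - {"x": 4,"y": 5,"z": 8,"wx": -0.028,"wy": 0.13,"wz": 0.015}
    - {"x": 3,"y": 5,"z": 8,"wx": -0.028,"wy": 0.13,"wz": 0.015}
    - {"x": 2,"y": 5,"z": 9,"wx": -0.028,"wy": 0.13,"wz": 0.015}
    - {"x": 1,"y": 5,"z": 9,"wx": -0.028,"wy": 0.13,"wz": 0.015}
    - {"x": 0,"y": 5,"z": 9,"wx": -0.028,"wy": 0.13,"wz": 0.015}
    - {"x": 0,"y": 5,"z": 9,"wx": -0.028,"wy": 0.13,"wz": 0.015}
    - {"x": -1,"y": 5,"z": 9,"wx": -0.028,"wy": 0.13,"wz": 0.015}
    - {"x": -1,"y": 5,"z": 5,"wx": -0.01,"wy": 0.06,"wz": 0.01}

```text
time: 34.15
tcp_pos: [0.4369, 0.2908, 0.1938]
orientation: [[0.801, 0.012, -0.599], [0.599, 0.005, 0.801], [0.013, -1.0, -0.003]]
contact_force: [-0.3, -0.1, 0.3]
grip_width: 0.0855
```

Run:
```python
from h import *
plang([.448,.288,.13],down(2.268),2)
```

```text
t 34.15 pos [0.4369 0.2908 0.1938] q [ 0.45  0.28 -0.18  1.09 -0.   -0.19] rv [ 0.003 -0.055  0.013]
3 32 -4 | 0.002 -0.028 0.007
3 32 -4 | 0.002 -0.028 0.007
```

apply_moves:
  commands:
    - {"x": 7,"y": 10,"z": -9,"wx": 0.003,"wy": -0.05,"wz": 0.013}
    - {"x": 0,"y": 30,"z": 0,"wx": 0,"wy": 0,"wz": 0}
    - {"x": 0,"y": 30,"z": 0,"wx": 0,"wy": 0,"wz": 0}
    - {"x": 0,"y": 0,"z": 0,"wx": 0,"wy": 0,"wz": 0}

```text
time: 34.55
tcp_pos: [0.4439, 0.2891, 0.1258]
orientation: [[0.775, 0.008, -0.632], [0.632, 0.005, 0.775], [0.009, -1.0, -0.001]]
contact_force: [-0.8, -0.0, 0.5]
grip_width: 0.0854
```

Run:
```python
from h import *
plang([.448,.288,.09],down(2.268),1)
```

```text
t 34.55 pos [0.4439 0.2891 0.1258] q [ 0.44  0.35 -0.28  0.94  0.   -0.25] rv [ 0.001 -0.013  0.009]
2 36 -3 | 0.001 -0.013 0.009
```

apply_moves:
  commands:
    - {"x": 3,"y": 8,"z": -3,"wx": 0,"wy": -0.012,"wz": 0.009}
    - {"x": 0,"y": 14,"z": -1,"wx": 0,"wy": 0,"wz": 0}
    - {"x": 0,"y": 14,"z": 0,"wx": 0,"wy": 0,"wz": 0}
    - {"x": 0,"y": 0,"z": 0,"wx": 0,"wy": 0,"wz": 0}

```text
time: 34.95
tcp_pos: [0.4505, 0.2887, 0.0942]
orientation: [[0.769, 0.007, -0.64], [0.64, 0.002, 0.769], [0.007, -1.0, -0.003]]
contact_force: [0.4, 0.9, -0.1]
grip_width: 0.0856
```

Run:
```python
from h import *
plang([.448,.288,.09],down(2.268),1)
```

```text
t 34.95 pos [0.4505 0.2887 0.0942] q [ 0.43  0.39 -0.31  0.87 -0.   -0.26] rv [ 0.003 -0.003  0.007]
-2 4 1 | 0.003 -0.003 0.007
```

apply_moves:
  commands:
    - {"x": -2,"y": 4,"z": 1,"wx": 0.003,"wy": -0.003,"wz": 0.007}
    - {"x": 0,"y": 0,"z": 0,"wx": 0,"wy": 0,"wz": 0}

```text
time: 35.15
tcp_pos: [0.4494, 0.2886, 0.0923]
orientation: [[0.767, 0.002, -0.642], [0.642, 0.001, 0.767], [0.002, -1.0, -0.001]]
contact_force: [-0.5, -0.7, -0.7]
grip_width: 0.0851
```

apply_moves:
  commands:
    - {"x": 0,"y": 0,"z": 0,"wx": 0,"wy": 0,"wz": 0}
    - {"x": 0,"y": 0,"z": 0,"wx": 0,"wy": 0,"wz": 0}
    - {"x": 0,"y": 0,"z": 0,"wx": 0,"wy": 0,"wz": 0}
    - {"x": 0,"y": 0,"z": 0,"wx": 0,"wy": 0,"wz": 0}
    - {"x": 0,"y": 0,"z": 0,"wx": 0,"wy": 0,"wz": 0}
  fingers: 255

```text
time: 35.65
tcp_pos: [0.45, 0.2897, 0.0947]
orientation: [[0.767, 0.004, -0.642], [0.642, 0.003, 0.767], [0.005, -1.0, 0.0]]
contact_force: [1.1, -1.0, -4.2]
grip_width: 0.0424
```

Run:
```python
from h import *
s=bot.observe();print(s['contact_force'],s['ft_torque'],s['grip_width'],s['tcp_pos'],s['qpos'][5])
```

```text
[ 1.08246109 -0.98178939 -4.17422588] [-0.09157459 -0.15594759  0.00027442] 0.04237498572710049 [0.45001683 0.28965765 0.09470611] -0.2626980814946144
```

apply_moves:
  commands:
    - {"x": 0,"y": 0,"z": 0,"wx": 0,"wy": 0.09,"wz": 0}
    - {"x": 0,"y": 0,"z": 0,"wx": 0,"wy": 0,"wz": 0}

```text
time: 35.85
tcp_pos: [0.4501, 0.2896, 0.0946]
orientation: [[0.822, 0.004, -0.569], [0.569, 0.003, 0.822], [0.005, -1.0, 0.0]]
contact_force: [-1.1, -0.5, 0.1]
grip_width: 0.0421
```

Run:
```python
from h import *
s=bot.observe();print(s['contact_force'],s['ft_torque'],s['tcp_pos'],s['qpos'][5])
```

```text
[-1.07409685 -0.50653813  0.10594995] [0.06032225 0.11822186 0.02662511] [0.45007846 0.28962865 0.09464963] -0.17080277535605612
```

Turned 0.092. Release and view again.

apply_moves:
  commands:
    - {"x": 0,"y": 0,"z": 0,"wx": 0,"wy": 0,"wz": 0}
    - {"x": 0,"y": 0,"z": 0,"wx": 0,"wy": 0,"wz": 0}
    - {"x": 0,"y": 0,"z": 0,"wx": 0,"wy": 0,"wz": 0}
    - {"x": 0,"y": 0,"z": 0,"wx": 0,"wy": 0,"wz": 0}
    - {"x": 0,"y": -30,"z": 0,"wx": 0,"wy": 0,"wz": 0}
    - {"x": 0,"y": -40,"z": 0,"wx": 0,"wy": 0,"wz": 0}
    - {"x": 0,"y": -40,"z": 0,"wx": 0,"wy": 0,"wz": 0}
  fingers: 0

```text
time: 36.55
tcp_pos: [0.4463, 0.2873, 0.2024]
orientation: [[0.818, -0.006, -0.575], [0.575, -0.002, 0.818], [-0.006, -1.0, 0.001]]
contact_force: [1.6, 0.8, 0.2]
grip_width: 0.0855
```

apply_moves:
  commands:
    - {"x": 3,"y": -2,"z": -8,"wx": 0.028,"wy": -0.139,"wz": -0.014}
    - {"x": 2,"y": -2,"z": -8,"wx": 0.028,"wy": -0.139,"wz": -0.014}
    - {"x": 1,"y": -2,"z": -9,"wx": 0.028,"wy": -0.139,"wz": -0.014}
    - {"x": 0,"y": -3,"z": -9,"wx": 0.028,"wy": -0.139,"wz": -0.014}
    - {"x": -1,"y": -3,"z": -9,"wx": 0.028,"wy": -0.139,"wz": -0.014}
    - {"x": -3,"y": -3,"z": -9,"wx": 0.028,"wy": -0.139,"wz": -0.014}
    - {"x": -4,"y": -3,"z": -9,"wx": 0.028,"wy": -0.139,"wz": -0.014}
    - {"x": -5,"y": -3,"z": -8,"wx": 0.028,"wy": -0.139,"wz": -0.014}

```text
time: 37.35
tcp_pos: [0.514, 0.2496, 0.2256]
orientation: [[-0.191, -0.153, -0.97], [0.958, 0.185, -0.218], [0.213, -0.971, 0.112]]
contact_force: [-0.0, 0.8, -0.0]
grip_width: 0.0856
```

Run:
```python
from h import *
p,G=view_pose(st(.045,-.005,.217),0.44)
plang(p,G,8)
```

```text
t 37.35 pos [0.514  0.2496 0.2256] q [ 0.19  0.45  0.13  1.36  0.21 -1.6 ] rv [ 0.263 -1.085 -0.138]
-6 -1 -7 | 0.033 -0.136 -0.017
-7 -1 -6 | 0.033 -0.136 -0.017
-8 -2 -5 | 0.033 -0.136 -0.017
-8 -2 -4 | 0.033 -0.136 -0.017
-9 -2 -3 | 0.033 -0.136 -0.017
-9 -2 -2 | 0.033 -0.136 -0.017
-9 -3 -0 | 0.033 -0.136 -0.017
-9 -3 1 | 0.033 -0.136 -0.017
```

apply_moves:
  commands:
    - {"x": -7,"y": -1,"z": -8,"wx": 0.036,"wy": -0.144,"wz": -0.018}
    - {"x": -8,"y": -1,"z": -7,"wx": 0.036,"wy": -0.144,"wz": -0.018}
    - {"x": -9,"y": -2,"z": -6,"wx": 0.036,"wy": -0.144,"wz": -0.018}
    - {"x": -9,"y": -2,"z": -4,"wx": 0.036,"wy": -0.144,"wz": -0.018}
    - {"x": -10,"y": -2,"z": -3,"wx": 0.036,"wy": -0.144,"wz": -0.018}
    - {"x": -10,"y": -2,"z": -2,"wx": 0.036,"wy": -0.144,"wz": -0.018}
    - {"x": -10,"y": -3,"z": 0,"wx": 0.036,"wy": -0.144,"wz": -0.018}
    - {"x": 0,"y": 0,"z": 0,"wx": 0,"wy": 0,"wz": 0}

```text
time: 38.15
tcp_pos: [0.5832, 0.2122, 0.2124]
orientation: [[-0.864, -0.404, -0.302], [0.281, 0.111, -0.953], [0.418, -0.908, 0.018]]
contact_force: [0.1, 0.0, -0.5]
grip_width: 0.0851
```

apply_moves:
  commands:
    - {"x": 0,"y": 0,"z": 0,"wx": 0,"wy": 0,"wz": 0}

```text
time: 38.25
tcp_pos: [0.5834, 0.2124, 0.2118]
orientation: [[-0.863, -0.404, -0.304], [0.284, 0.111, -0.952], [0.418, -0.908, 0.019]]
contact_force: [-0.1, -0.2, 0.4]
grip_width: 0.0853
```

Run:
```python
from h import *
s=bot.observe();print(s['time'],s['tcp_pos'],s['qpos'])
np.save('w23.npy',np.hstack([s['tcp_pos'],s['orientation'].ravel()]))
im=bot.grab_frame('wrist');cv2.imwrite('pics/w23.png',im[:,:,::-1]);crop(im,230,95,300,190,8,'pics/w23d.png')
```

```text
38.25 [0.58343447 0.21244758 0.21175346] [ 0.13587244  0.90710081  0.83656402  1.90103152  0.1655286  -2.7258307 ]
```

View pics/w23d.png

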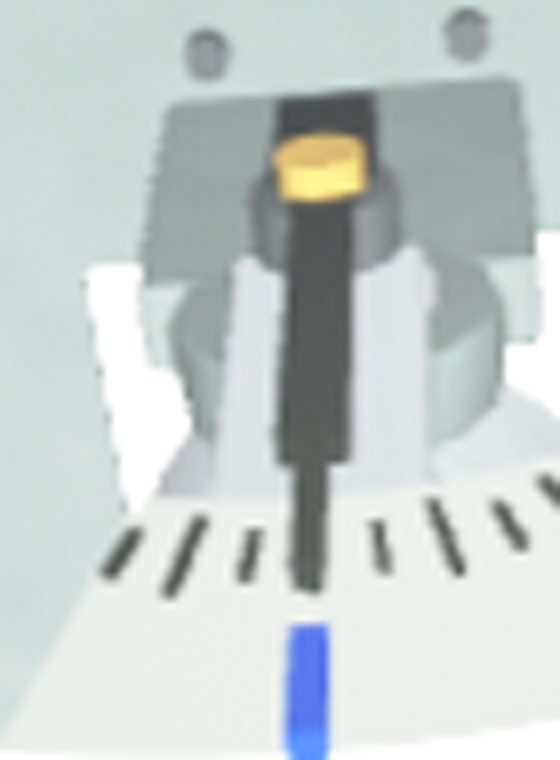

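Run:
```python
from h import *
C=wcam('w23.npy');f=lambda u,v:(230+u/8-.44,95+v/8-.44)
print([np.round(ang(C,f(u,v),X),3) for (u,v,X) in [(308,628,.0763),(307,725,.0763),(309,588,.0775),(312,460,.0775)]])
im=bot.grab_frame('side');cv2.imwrite('pics/s24.png',im[:,:,::-1])
im=bot.grab_frame('top');cv2.imwrite('pics/t24.png',im[:,:,::-1])
```

```text
[array([-0.019,  0.088]), array([-0.014,  0.102]), array([-0.019,  0.084]), array([-0.03 ,  0.061])]
```

View pics/s24.png

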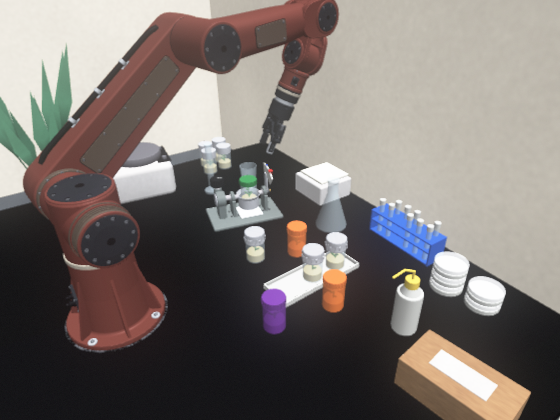

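View pics/t24.png

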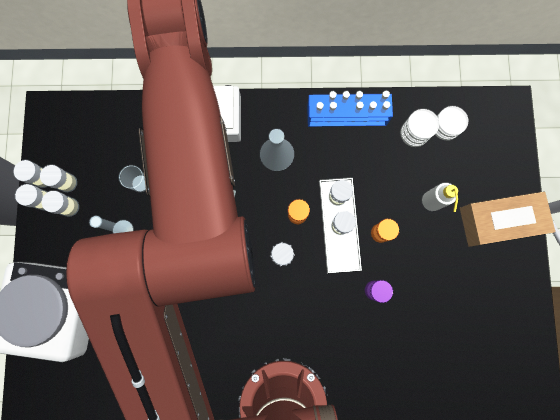

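Run:
```python
from station import bot
print(bot.observe()['contact_force'],bot.observe()['time']);print(bot.finish_job())
```

```text
[0.30702994 0.15081592 0.36482962] 38.4
the job is handed in; nothing more can be done
None
```

The job is done and handed in at 38.4 s of the 72 s allowed.

- **Jar:** I stood the green-lidded jar in the cup with about 3 N of contact and let go. It was upright in the last side picture.
- **Red mark:** I turned the knob counter-clockwise by 2.28 rad, looked, then added 0.30 rad. The pointer was on the red mark to within about 0.01 rad. I let go there at about 24.1 s and did not take hold again until about 27.7 s.
- **Back to level:** I turned the knob clockwise by 2.44 rad, saw the pointer 0.018 rad short, and added 0.09 rad. In the last close-up the pointer tip and the blue mark both read -0.019 rad in my measuring frame, so the pointer is on the blue mark.
- **Rest of the bench:** The last side and top pictures show the foil jars, flask, wash bottle and look-alikes where they were. In the top view the arm hides the stand and partly covers the beaker and cylinder. The gripper was open above the stand and touching nothing.

**Disagreements**
- **Finger length:** the fingers end about 30 mm behind the stated TCP. My first grasp therefore closed on air just above the lid, with no contact force. I lowered the second grasp to allow for it.
- **Knob position:** the wrist-camera estimate differed by about 4 mm from the top-camera one. I went by the wrist camera, and the largest force I read while turning the knob was about 4 N.

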